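# Make up a spacer kit and clip it as ready

### The job

Make up the spacer kit for the next job: move any wrong-size spacers that were left in the black kit tray into the blue returns bin, and lay every 100 mm long, 24 mm square spacer from the bench flat inside the tray, leaving the shorter, longer and thicker ones on the bench, and the bench's other things, where they lie. Once the tray holds all the right spacers and no others, take the spring clip off its stand and clip it upright over the rim of the tray, its jaws reaching at least 10 mm down a wall, to mark the kit as ready.

Things in the scene. Friction and masses are not known exactly. Their poses are not given: they have to be found in the camera images.
- tray: black open kit tray, fixed to the bench, outside 166 (own x) x 236 (own y) x 45 mm high, walls and floor 8 mm thick; origin at the centre of its underside
- bin: blue open returns bin, fixed, outside 170 (own x) x 125 (own y) x 60 mm high, walls and floor 5 mm thick; origin at the centre of its underside
- stand: clip stand, fixed: a grey 70 x 90 x 6 mm foot with an upright steel plate 8 mm thick (own x), 70 mm wide (own y), top edge 45 mm above the bench; the clip starts clipped over this top edge; origin at the centre of its underside
- clip: steel spring clip with black grip bars, 91 mm tall, 30 mm wide (own y): two levers on a pivot 42 mm above the jaw tips. Origin midway between the jaw tips; own z up from jaws to handles; the jaws close along own x. Jaws: plates 5 mm thick; an edge may enter them about 30 mm deep, and the stand's enters 23 mm at the start. The frame is the +x lever's, which tilts up to 0.3 rad when squeezed
- clip_grip (a point): midway between the clip's two grip bars, 86 mm above the jaw tips: squeeze here along own x. The bars (10 mm thick, 26 mm long) span 64 mm over all; squeezing (about 6 N at first, 10 N at the stop) brings them to 36 mm and opens the jaws to 32 mm; let go, they spring shut. Squeezing can push the clip some mm down, and letting go draw it 10 to 15 mm up again: set it deep
- clip_jaw (a joint): angle of the clip's second lever: 0 when gripping an 8 mm thick edge, -0.2 fully shut, 0.6 fully open
- right1: a right-size spacer, 100 mm long, 24 x 24 mm: square aluminium tube spacer, lying; origin at the centre of its underside, own x along its length, z up from that underside. May be absent
- right2: a right-size spacer, 100 mm long, 24 x 24 mm: square aluminium tube spacer, lying; origin at the centre of its underside, own x along its length, z up from that underside. May be absent
- right3: a right-size spacer, 100 mm long, 24 x 24 mm: square aluminium tube spacer, lying; origin at the centre of its underside, own x along its length, z up from that underside. May be absent
- right4: a right-size spacer, 100 mm long, 24 x 24 mm: square aluminium tube spacer, lying; origin at the centre of its underside, own x along its length, z up from that underside. May be absent
- right5: a right-size spacer, 100 mm long, 24 x 24 mm: square aluminium tube spacer, lying; origin at the centre of its underside, own x along its length, z up from that underside. May be absent
- short: wrong size, 78 mm long, 24 x 24 mm, on the bench, to be left there: square aluminium tube spacer, lying; origin at the centre of its underside, own x along its length, z up from that underside
- long: wrong size, 125 mm long, 24 x 24 mm, on the bench, to be left there: square aluminium tube spacer, lying; origin at the centre of its underside, own x along its length, z up from that underside
- thick: wrong size, 100 mm long but 34 x 34 mm, on the bench, to be left there: square aluminium tube spacer, lying; origin at the centre of its underside, own x along its length, z up from that underside
- stray_short: wrong spacer left in the tray, 78 mm long, 24 x 24 mm: square aluminium tube spacer, lying; origin at the centre of its underside, own x along its length, z up from that underside. May be absent
- stray_long: wrong spacer left in the tray, 125 mm long, 24 x 24 mm: square aluminium tube spacer, lying; origin at the centre of its underside, own x along its length, z up from that underside. May be absent
- flux: bystander: white bottle 52 mm across, 130 mm tall, behind the spacers; origin under its centre
- tape: bystander: black roll of tape lying flat, 90 mm across, 25 mm high, behind the spacers; origin under its centre
- die: bystander: dark steel crimping die block, 70 x 40 x 30 mm, lying behind the spacers, by the tray; origin under its centre
- driver: bystander: screwdriver lying behind the spacers; own x along it
Things that resemble listed ones, but are neither listed nor needed, are in the scene too. What is shaped like the clip but green is not meant.

How it is judged:
By the outcome, as a careful person would: the job done as asked, in the order asked, and still so for the second after the job is handed in, with the robot touching nothing.
Of right1, right2, right3, right4, right5 only 4 to 5 are there at a start; the rules pass over those that are not, and their reading is None.
Of stray_short, stray_long only 1 to 2 are there at a start; the rules pass over those that are not, and their reading is None.
At some moment in a run one of right1, right2, right3, right4, right5 may be knocked a few centimetres aside while the robot is not near it.
It also fails if it takes over 208 s, if anything falls off the work surface, if the arm or the gripper's body presses on something with over 40 N, if the wrist force passes 120 N, or if a joint passes its speed limit or range.

### The arm

A 7-joint arm with a two-finger parallel gripper is mounted at the origin on the work surface. World frame = base frame: x ahead of the robot, y to its left, z up, the work surface at z = 0. Lengths are in m, angles in degrees, forces in N, time in s.
With the tool pointing down it reaches from about 0.425 to 0.875 m from the base axis. Payload 4.7 kg.
Tool frame: the origin (TCP) lies on the front face of the gripper's body, between the roots of the fingers; the fingertips stand 70 mm ahead of it and the grasp point (between the pads) lies 51 mm ahead of it (tip_extent is the distance from the TCP to the fingertips, in m); z points along the fingers, y is the direction in which the jaws open and shut (so a half turn about z gives the same grasp; the last joint's range is limited). The gripper opens to 87 mm and grips with 3 to 60 N. Pads are 19 mm wide; open, the fingers measure 117 mm over their backs; the gripper's body (75 mm by 190 mm) begins 51 mm behind the grasp point.
Start: joints at [-75.797, 18.392, -4.016, 83.108, 1.295, 78.541, -3.26], TCP at [0.151, 0.632, 0.292] pointing down, gripper open.
Joint ranges: [-163.93, 163.93], [-17.29, 119.83], [-79.2, 71.16], [3.27, 140.29], [-89.18, 269.18], [5.43, 117.66], [-154.24, 154.24]. Speed limits (degrees/s): [147.25, 147.25, 180, 180, 180, 180, 180].

### API

Orientations are given as [roll, pitch, yaw] about the fixed x, y, z axes, in that order (R = Rz(yaw) Ry(pitch) Rx(roll)).
In Python, from cell import * gives the robot as it stands.
- The arm moves only by the tool carry_out, never from a script. Its argument "increments" is text: rows parted by semicolons, each of 7 numbers parted by spaces: the opening, from 0 (shut) to 1 (fully open), then the shift along the tool's x, y, z in m, then the turn, a rotation vector about the tool's x, y, z in degrees. A call has 1 to 20 rows; each row shifts and turns the pose as measured when the row begins, along the tool's axes as they then stand; what a row does not reach is not made up. A row lasts 1/8 s, in which the tool goes at most 62.5 mm and 10.7 degrees, less where a joint would pass 70% of its speed; a pose out of reach is approached as far as the arm can. A call is refused whole if a number of a shift passes 0.0625 or a number of a turn 10.7, either way. A call with a gripper value outside its range is refused whole. The fingers move at their own pace and stop on an object; "force" is the grip in N (left out, the last holds). Time passes only in rows, so rows that do not move let the fingers close. It gives the time, the measured TCP pose, the force and the opening at its end, in the units of the state.
- get_obs(): the state, without advancing time (a new reading comes with each control period).
- read_camera(name): name is "side" or "top" or "wrist"; returns a dict with "img" (420x560x3 uint8, blue, green, red), "fx", "fy", "cx", "cy" (pixels), "world_from_camera" (4x4, takes a point from camera to world coordinates). Camera axes: x right, y down, z forward; pixel columns grow to the right and rows downward; lengths in m; the calibration is good to about 2 mm. A picture is of the moment at which its call begins. There is no depth.
- sign_off(): hands the job in, once; it reports no verdict.
Trained networks look in a picture, given as the dict that the camera call returned (one of the last four; its "shot" number tells which), for a name from the list of things; names that differ only in an ending like _2 or _b are one class to them, and where a whole thing is asked for, a point or a joint stands for the part that bears it (a point fixed in the world has none). Each returns a list of dicts, best first, with "confidence" (0 to 1); they miss things now and then, are a little off and sometimes report something else, mostly with a low value. They report only what shows in the picture. A call takes as long as a camera call. They do not tell look-alikes from the thing itself.
- masks_of(target, picture): "pixels" (420x560 bool, what is visible of it) and "bbox" ([left, top, right, bottom] in pixels, round what is visible of it).
The state is a dict: "time_s": time; "qpos": joint angles; "joint_velocities": joint speeds; "effort": joint torques, N m; "tool_pos": TCP position; "tool_rot": TCP orientation; "force": force on the tool from outside, world axes, zero at the start; "wrist_torque": the same for the moment, N m; "grip_width": finger opening in m.
Only numpy, scipy, OpenCV 4.12 (cv2) and the standard library are available. Lean on these libraries where they do the work, as an engineer would, in place of code of your own. Each camera call takes 0.05 s, during which the arm holds its last target.

## Working session

There is one attempt and no reset: what is moved stays moved. The work goes in short steps, Python scripts to look and compute and a tool call to move; the robot and the scene stay as the last step left them, time stands still between calls to the robot, and variables do not carry over. Pictures are saved under pics/ and viewed, and the job is handed in when it is done.

Besides the shell and the picture viewer there is one more tool, called after "Request:" as name(argument=value, ...) on one line, values as JSON. carry_out: Moves the arm, as the interface text tells. Its arguments: {"type":"object","properties":{"increments":{"type":"string"},"force":{"type":"number"}},"required":["increments"]}

```bash
mkdir -p pics; ls
python3 - <<'E'
from cell import *
import cv2
o=get_obs(); print(o)
for n in ["top","side","wrist"]:
    p=read_camera(n); cv2.imwrite(f"pics/{n}0.png",p["img"]); print(n,p["fx"],p["fy"],p["cx"],p["cy"],p["world_from_camera"],p["shot"])
E
```

```text
pics
{'time_s': 0.0, 'qpos': array([-75.79754254,  18.4387894 ,  -4.01437455,  83.17484698,
         1.29561041,  78.5410808 ,  -3.26162424]), 'joint_velocities': array([-0.08454661, -0.00832923, -0.01636185,  0.1661879 ,  0.00799161,
       -0.03740143, -0.02583865]), 'effort': array([-7.84378663e-04, -4.91291428e+01, -4.04379778e-01, -3.12533998e+01,
       -6.38109958e-02,  4.36471333e-02,  1.89954458e-04]), 'tool_pos': array([0.15053648, 0.631894  , 0.29116478]), 'tool_rot': array([-1.79890556e+02,  6.74696151e-03,  1.66604697e+02]), 'force': array([ 0.8413135 , -0.49840027, -0.29799372]), 'wrist_torque': array([ 0.00838504, -0.02246402,  0.03619915]), 'grip_width': 0.08712085283034761}
top 518.8435924580186 518.8435924580186 272.504464920662 208.9650774952907 [[-0.02146522 -0.99478817  0.0996782   0.39567862]
 [-0.99975187  0.02076413 -0.00806583 -0.05255481]
 [ 0.00595406 -0.09982661 -0.99498703  1.46594493]
 [ 0.          0.          0.          1.        ]] 1
side 389.3710220702451 389.3710220702451 269.3687393053787 211.61231695152392 [[ 0.98286591 -0.12604438  0.13448945  0.39243742]
 [-0.18308195 -0.58309502  0.79150565 -0.95466482]
 [-0.02134471 -0.80256652 -0.59618067  0.76386018]
 [ 0.          0.          0.          1.        ]] 2
wrist 357.5338354148292 357.5338354148292 280.9332123313117 212.1395651085643 [[ 0.23232405  0.92800742  0.29125206  0.06894781]
 [ 0.97263235 -0.22060232 -0.07294474  0.65135349]
 [-0.00344238  0.30022799 -0.95386126  0.38393656]
 [ 0.          0.          0.          1.        ]] 3
```

View pics/top0.png

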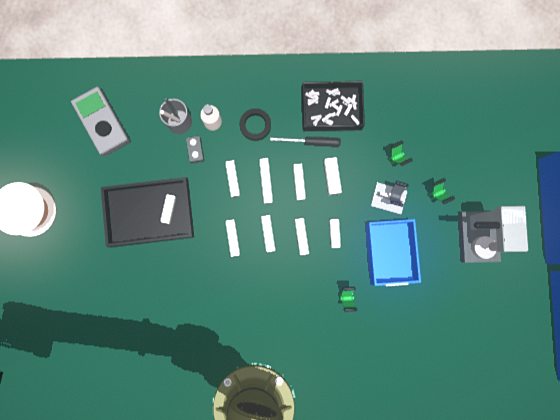

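View pics/side0.png

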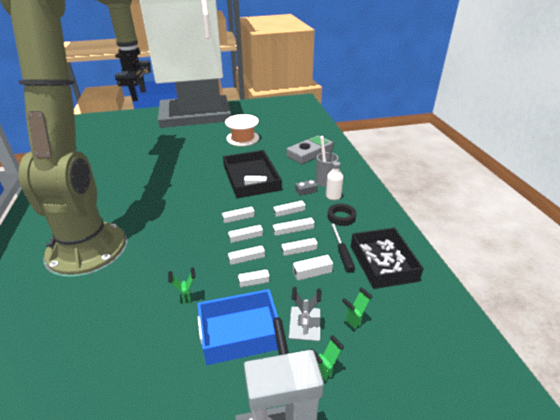

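View pics/wrist0.png

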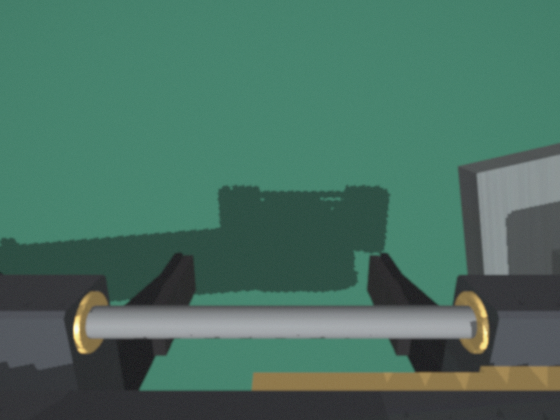

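The top view shows eight white spacers at columns 230–340, rows 160–255. One short spacer lies in the tray at (168,208), the bin is at (393,252) and the clip on its stand at (390,195). I'll measure them by fitting box models to the network masks.

```bash
cat > h.py <<'E'
from cell import *
import cv2, numpy as np
from scipy.spatial.transform import Rotation as R
from scipy.optimize import minimize
def proj(p,P):
    T=np.linalg.inv(p["world_from_camera"]); q=np.atleast_2d(P)@T[:3,:3].T+T[:3,3]
    return np.c_[p["fx"]*q[:,0]/q[:,2]+p["cx"],p["fy"]*q[:,1]/q[:,2]+p["cy"]]
def ray(p,uv,z):
    uv=np.atleast_2d(uv); T=p["world_from_camera"]
    d=np.c_[(uv[:,0]-p["cx"])/p["fx"],(uv[:,1]-p["cy"])/p["fy"],np.ones(len(uv))]@T[:3,:3].T
    s=(z-T[2,3])/d[:,2]; return T[:3,3]+d*s[:,None]
def box(x,y,yaw,L,W,H,z0=0):
    c=np.array([[a,b,h] for a in(-L/2,L/2) for b in(-W/2,W/2) for h in(0,H)])
    return c@R.from_euler('z',yaw).as_matrix().T+[x,y,z0]
S=8
def fitbox(p,m,dims,z0=0,free=False):
    """fit box to mask, returns (iou,x,y,yaw deg)"""
    L,W,H=dims
    ys,xs=np.nonzero(m); l,t=xs.min()-12,ys.min()-12; w,h=xs.max()-l+12,ys.max()-t+12
    mm=cv2.resize(m[max(t,0):t+h,max(l,0):l+w].astype(np.uint8),None,fx=S,fy=S,interpolation=cv2.INTER_LINEAR)
    l=max(l,0);t=max(t,0)
    rp=ray(p,np.c_[xs,ys].astype(float),z0+H)[:,:2].astype(np.float32)
    (cx,cy),_,_=cv2.minAreaRect(rp)
    c0=rp-rp.mean(0); w_,v=np.linalg.eigh(c0.T@c0); yaw=np.arctan2(v[1,1],v[0,1])
    def f(a):
        q=proj(p,box(a[0]/100,a[1]/100,a[2],L,W,H,z0)); hull=cv2.convexHull(((q-[l,t]+.5)*S).astype(np.float32))
        im=np.zeros(mm.shape,np.uint8); cv2.fillConvexPoly(im,np.round(hull*16).astype(np.int32),1,shift=4)
        return -(im&mm).sum()/max(1,(im|mm).sum())
    r=minimize(f,[cx*100,cy*100,yaw],method='Nelder-Mead',options=dict(initial_simplex=[[cx*100,cy*100,yaw],[cx*100+1,cy*100,yaw],[cx*100,cy*100+1,yaw],[cx*100,cy*100,yaw+.1]],xatol=.005,fatol=1e-4))
    a=r.x; y=(np.degrees(a[2])+90)%180-90
    return -r.fun,a[0]/100,a[1]/100,y
KIND=dict(right=(.1,.024,.024),short=(.078,.024,.024),long=(.125,.024,.024),thick=(.1,.034,.034))
E
cat > survey.py <<'E'
from h import *
p=read_camera("top")
seen=[]
for n in ["right1","short","long","thick","stray_short"]:
    for d in masks_of(n,p):
        m=d["pixels"]
        if d["confidence"]<.3 or m.sum()<60: continue
        b=d["bbox"]; c=((b[0]+b[2])/2,(b[1]+b[3])/2)
        k=[s for s in seen if np.hypot(s[0]-c[0],s[1]-c[1])<8]
        if k: k[0][3].append((n,round(float(d["confidence"]),2))); continue
        seen.append([c[0],c[1],m,[(n,round(float(d["confidence"]),2))]])
for u,v,m,nm in sorted(seen,key=lambda s:s[0]):
    z0=.008 if u<195 else 0
    fits=sorted([(fitbox(p,m,dd,z0),k) for k,dd in KIND.items()],reverse=True)
    print((round(u),round(v)),m.sum(),fits[0][1],np.round(fits[0][0],4),"| 2nd",fits[1][1],round(fits[1][0][0],3),nm)
E
python3 survey.py
python3 - <<'E'
from h import *
p=read_camera("top")
for n,dd in dict(tray=(.166,.236,.045),bin=(.170,.125,.06)).items():
    for d in masks_of(n,p):
        print(n,d["confidence"],d["bbox"])
        if d["confidence"]>.5: print(np.round(fitbox(p,d["pixels"],(max(dd[:2]),min(dd[:2]),dd[2])),4))
for n in ["stand","clip","flux","die"]:
    for d in masks_of(n,p): print(n,d["confidence"],d["bbox"])
cv2.imwrite("pics/top1.png",cv2.resize(p["img"][150:310,330:490],None,fx=4,fy=4,interpolation=cv2.INTER_CUBIC))
E
```

```text
(169, 210) 256 thick [ -0.       0.5634   0.27   -26.916 ] | 2nd short -0.0 [('stray_short', 0.84)]
(232, 235) 291 thick [-0.      0.4721  0.0952  2.9445] | 2nd right -0.0 [('right1', 0.58)]
(233, 180) 346 thick [-0.      0.6352  0.0933  2.6266] | 2nd right -0.0 [('right1', 0.76)]
(254, 124) 566 thick [-2.94714086e+14  8.09700000e-01 -4.82000000e-02 -5.20494000e+01] | 2nd long -323434163371139.0 [('thick', 0.65), ('stray_short', 0.72)]
(267, 180) 377 short [-0.      0.6158 -0.0132  6.6715] | 2nd right -0.0 [('long', 0.77)]
(269, 233) 249 thick [-0.      0.4796 -0.016   2.6879] | 2nd short -0.0 [('right1', 0.69)]
(298, 182) 363 thick [ -0.       0.6325  -0.0928 -13.2635] | 2nd right -0.0 [('right1', 0.66)]
(302, 236) 300 thick [ -0.       0.4994  -0.0972 -25.881 ] | 2nd right -0.0 [('right1', 0.74)]
(306, 140) 315 long [-0.      0.7078 -0.119  80.4789] | 2nd short -0.0 [('stray_short', 0.45)]
(332, 178) 481 right [-0.      0.6489 -0.1876 -9.0279] | 2nd thick -0.0 [('thick', 0.58)]
(336, 232) 251 short [-0.      0.4743 -0.2017 -1.6454] | 2nd right -0.0 [('short', 0.52)]
tray 0.73 [98.5, 175.3, 195.2, 246.8]
[-3.90061386e+13  5.85400000e-01  2.46300000e-01  8.88678000e+01]
bin 0.77 [364.6, 221.6, 421.5, 284.8]
[-6.42157476e+13  4.52200000e-01 -3.53200000e-01 -1.33210000e+00]
stand 0.97 [373.7, 185.2, 405.3, 210.9]
clip 0.81 [427.4, 177.0, 451.8, 200.8]
clip 0.75 [382.8, 180.6, 409.6, 206.4]
clip 0.72 [340.4, 286.2, 358.1, 308.0]
clip 0.53 [387.0, 140.1, 407.9, 167.1]
flux 0.81 [196.5, 104.3, 220.6, 130.7]
die 0.58 [188.6, 135.7, 203.1, 161.0]h.py:28: RuntimeWarning: overflow encountered in scalar negative
  return -(im&mm).sum()/max(1,(im|mm).sum())
h.py:28: RuntimeWarning: overflow encountered in scalar negative
  return -(im&mm).sum()/max(1,(im|mm).sum())
```

View pics/top1.png

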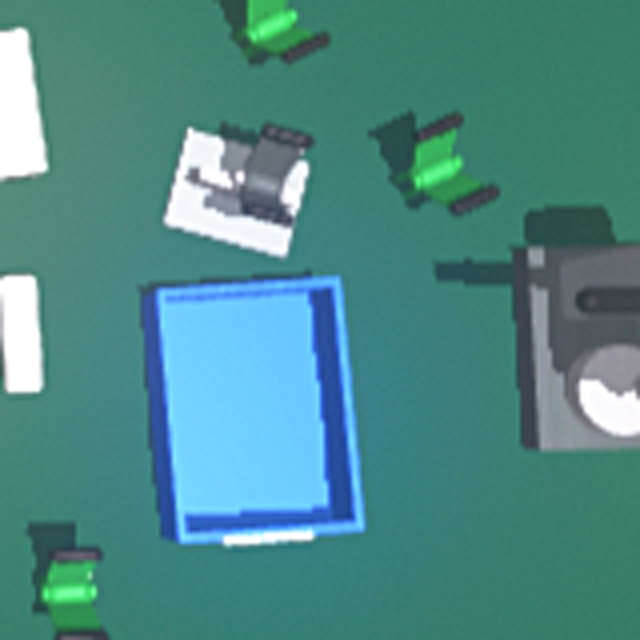

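```bash
sed -i 's/return -(im&mm).sum()\/max(1,(im|mm).sum())/return -float((im\&mm).sum())\/max(1,float((im|mm).sum()))/' h.py
cat > survey.py <<'E'
from h import *
p=read_camera("top"); print(get_obs()["time_s"])
g=p["img"].min(2); n,lab,st,cen=cv2.connectedComponentsWithStats((g>170).astype(np.uint8))
for i in range(1,n):
    l,t,w,h,a=st[i]
    if a<120 or a>700 or not(100<cen[i][0]<430 and 150<cen[i][1]<300): continue
    m=lab==i; z0=.008 if cen[i][0]<195 else 0
    fits=sorted([(fitbox(p,m,dd,z0),k) for k,dd in KIND.items()],reverse=True)
    rp=ray(p,np.argwhere(m)[:,::-1].astype(float),z0+.024)[:,:2].astype(np.float32)
    r=cv2.minAreaRect(rp*1000)
    print(np.round(cen[i]),a,fits[0][1],np.round(fits[0][0],4),"| 2nd",fits[1][1],round(fits[1][0][0],3),np.round(sorted(r[1])))
E
python3 survey.py
python3 - <<'E'
from h import *
p=read_camera("top")
for n,dd in dict(tray=(.166,.236,.045),bin=(.170,.125,.06)).items():
    for d in masks_of(n,p):
        if d["confidence"]>.5: print(n,np.round(fitbox(p,d["pixels"],(max(dd[:2]),min(dd[:2]),dd[2])),4))
cv2.imwrite("pics/top2.png",cv2.resize(p["img"][160:260,90:360],None,fx=2.9,fy=2.9,interpolation=cv2.INTER_CUBIC))
E
```

```text
0.85
[332. 176.] 467 thick [ 0.9002  0.6322 -0.2351  6.0597] | 2nd right 0.768 [ 36. 103.]
[266. 180.] 399 long [ 0.9313  0.6238 -0.0463  4.8632] | 2nd right 0.775 [ 25. 128.]
[232. 178.] 315 right [0.9188 0.6318 0.0483 8.8083] | 2nd short 0.769 [ 25. 101.]
[299. 182.] 318 right [ 0.9121  0.618  -0.1408  3.9444] | 2nd short 0.76 [ 25. 102.]
[384. 200.] 388 thick [ 0.4944  0.5577 -0.3803 38.5019] | 2nd right 0.436 [69. 88.]
[168. 208.] 267 short [  0.8507   0.5479   0.2293 -11.8016] | 2nd right 0.684 [26. 80.]
[268. 233.] 329 right [ 0.9337  0.4736 -0.0492  7.4996] | 2nd long 0.77 [ 25. 101.]
[232. 238.] 332 right [0.9224 0.4634 0.0502 8.2632] | 2nd long 0.762 [ 25. 102.]
[301. 236.] 334 right [ 0.9306  0.4634 -0.1435  7.1311] | 2nd long 0.766 [ 26. 101.]
[335. 233.] 270 short [ 0.9094  0.4699 -0.2369  2.1102] | 2nd right 0.74 [26. 79.]
tray [  0.9293   0.5404   0.2847 -84.1155]
bin [ 0.9609  0.4143 -0.3916  2.4196]
```

View pics/top2.png

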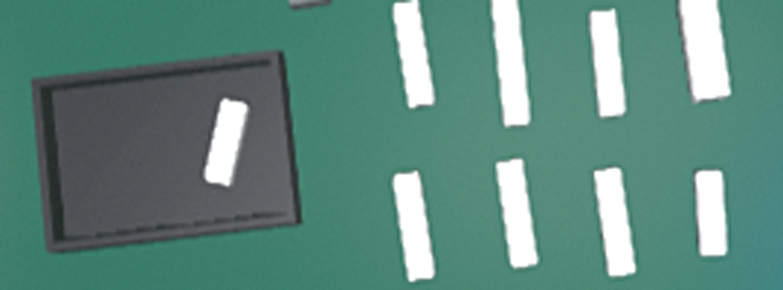

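```bash
cat > plan.py <<'E'
from h import *
import sys
# args: waypoints "x,y,z,yaw,open[,extra_hold_rows]"  (TCP). prints rows
def plan(wps,vmax=.058,wmax=10.0,o=None):
    o=o or get_obs(); pos=np.array(o["tool_pos"]); rot=R.from_euler('xyz',o["tool_rot"],degrees=True)
    rows=[]
    for w in wps:
        x,y,z,yaw,op=w[:5]; hold=int(w[5]) if len(w)>5 else 0
        tgt=np.array([x,y,z]); tr=R.from_euler('xyz',[180,0,yaw],degrees=True)
        rv=(tr*rot.inv()).as_rotvec(); d=tgt-pos
        n=max(1,int(np.ceil(max(np.abs(d).max()*1.0/vmax, np.linalg.norm(d)/.06, np.degrees(np.linalg.norm(rv))/wmax))))
        for i in range(n):
            dr=(rot.inv()*R.from_rotvec(rv/n)*rot).as_rotvec(degrees=True)
            dd=rot.inv().apply(d/n)
            rows.append([op,*dd,*dr]); rot=R.from_rotvec(rv/n)*rot
        pos=tgt
        rows+= [[op]+[0]*6]*hold
    print(get_obs()["time_s"],np.round(o["tool_pos"],4),np.round(o["tool_rot"],1),round(o["grip_width"],4),len(rows))
    for k in range(0,len(rows),20):
        print("; ".join(" ".join(f"{round(v,4 if 0<j<4 else (2 if j==0 else 1)):g}".replace("-0 ","0 ") for j,v in enumerate(r)) for r in rows[k:k+20])); print()
if __name__=="__main__":
    plan([tuple(map(float,a.split(","))) for a in sys.argv[1:]])
E
python3 plan.py 0.548,0.229,0.18,168,1,1
```

```text
1.0 [0.1506 0.6323 0.2923] [180.    0.  166.6] 0.0872 11
1 -0.048 -0.03 0.0112 0 0 -0.1; 1 -0.0479 -0.0301 0.0112 0 0 -0.1; 1 -0.0479 -0.0303 0.0112 0 0 -0.1; 1 -0.0478 -0.0304 0.0112 0 0 -0.1; 1 -0.0477 -0.0305 0.0112 0 0 -0.1; 1 -0.0476 -0.0306 0.0112 0 0 -0.1; 1 -0.0476 -0.0307 0.0112 0 0 -0.1; 1 -0.0475 -0.0308 0.0112 0 0 -0.1; 1 -0.0474 -0.031 0.0112 0 0 -0.1; 1 -0.0473 -0.0311 0.0112 0 0 -0.1; 1 0 0 0 0 0 0
```

Request:
carry_out(increments="1 -0.048 -0.03 0.011 0 0 -0.1; 1 -0.048 -0.03 0.011 0 0 -0.1; 1 -0.048 -0.03 0.011 0 0 -0.1; 1 -0.048 -0.03 0.011 0 0 -0.1; 1 -0.048 -0.03 0.011 0 0 -0.1; 1 -0.048 -0.031 0.011 0 0 -0.1; 1 -0.048 -0.031 0.011 0 0 -0.1; 1 -0.047 -0.031 0.011 0 0 -0.1; 1 -0.047 -0.031 0.011 0 0 -0.1; 1 -0.047 -0.031 0.011 0 0 -0.1; 1 0 0 0 0 0 0", force=20)

```text
time_s: 2.38
tool_pos: [0.5598, 0.2186, 0.1791]
tool_rot: [179.6, 0.2, 167.9]
force: [0.3, -0.2, 1.0]
grip_width: 0.0871
```

```bash
python3 - <<'E'
from h import *
p=read_camera("wrist"); cv2.imwrite("pics/w1.png",p["img"]); print(p["world_from_camera"])
# overlay tray inner/outer rim
im=p["img"].copy()
def poly(P): cv2.polylines(im,[np.round(proj(p,P)).astype(np.int32)],True,(0,0,255),1)
c=np.array([.5404,.2847]);a=np.radians(5.9);M=np.array([[np.cos(a),-np.sin(a)],[np.sin(a),np.cos(a)]])
for hx,hy in((.083,.118),(.075,.110)):
    q=np.array([[hx,hy],[-hx,hy],[-hx,-hy],[hx,-hy]])@M.T+c; poly(np.c_[q,[.045]*4])
b=box(.5479,.2293,np.radians(-11.8),.078,.024,.024,.008); poly(b[[1,3,7,5]])
cv2.imwrite("pics/w1o.png",im)
E
python3 plan.py 0.548,0.229,0.084,168,1,1
```

```text
[[ 0.21090179  0.93135774  0.29680499  0.47740926]
 [ 0.97749372 -0.20253983 -0.05902238  0.23545037]
 [ 0.00514388  0.30257294 -0.95311235  0.27156195]
 [ 0.          0.          0.          1.        ]]
2.425 [0.5583 0.2217 0.1795] [1.795e+02 1.000e-01 1.681e+02] 0.0872 3
1 0.0058 0.0021 0.0477 0.3 0 0; 1 0.0058 0.0023 0.0477 0.3 0 0; 1 0 0 0 0 0 0
```

View pics/w1o.png

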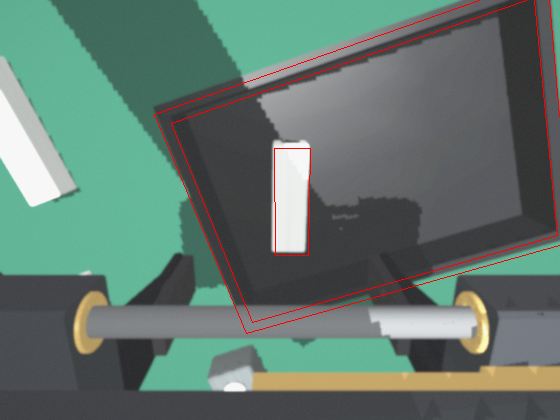

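The wrist view with overlay shows the fitted tray rim lying on the real rim, and the stray at (290,200) within 2 mm of its fit. I'll go down and grip it.

Request:
carry_out(increments="1 0.006 0.002 0.045 0.3 0 0; 1 0.006 0.002 0.04 0.3 0 0; 1 0 0 0.006 0 0 0; 1 0 0 0 0 0 0; 1 0 0 0 0 0 0", force=20)

```text
time_s: 3.05
tool_pos: [0.5471, 0.2364, 0.0913]
tool_rot: [179.6, 0.3, 168.5]
force: [-0.2, 0.2, 0.3]
grip_width: 0.0871
```

```bash
python3 plan.py 0.548,0.229,0.084,168,1,1
```

```text
3.05 [0.5471 0.2364 0.0913] [179.6   0.3 168.5] 0.0871 2
1 -0.0023 -0.0071 0.0073 0.4 0.3 0.5; 1 0 0 0 0 0 0
```

Request:
carry_out(increments="1 -0.002 -0.007 0.007 0 0 0; 1 0 0 0 0 0 0; 0.1 0 0 0 0 0 0; 0.1 0 0 0 0 0 0; 0.1 0 0 0 0 0 0; 0.1 0 0 0 0 0 0; 0.1 0 0 0 0 0 0", force=20)

```text
time_s: 3.92
tool_pos: [0.5496, 0.2283, 0.0866]
tool_rot: [179.5, 0.5, 168.5]
force: [-0.4, -0.6, -0.3]
grip_width: 0.045
```

```bash
python3 plan.py 0.53,0.14,0.2,172,0.1 0.414,-0.392,0.2,178,0.1,2
```

```text
3.925 [0.5496 0.2283 0.0866] [179.5   0.5 168.5] 0.045 15
0.1 0.0002 -0.0298 -0.0381 0.2 0.2 -1.2; 0.1 0.0009 -0.0299 -0.038 0.2 0.2 -1.2; 0.1 0.0016 -0.03 -0.0379 0.2 0.2 -1.2; 0.1 0.0041 -0.0543 -0 -0 0 -0.6; 0.1 0.0047 -0.0543 -0 -0 0 -0.6; 0.1 0.0052 -0.0542 -0 -0 0 -0.6; 0.1 0.0058 -0.0541 -0 -0 0 -0.6; 0.1 0.0064 -0.0541 -0 -0 0 -0.6; 0.1 0.0069 -0.054 -0 -0 0 -0.6; 0.1 0.0075 -0.0539 -0 -0 0 -0.6; 0.1 0.008 -0.0539 -0 -0 0 -0.6; 0.1 0.0086 -0.0538 -0 -0 0 -0.6; 0.1 0.0092 -0.0537 -0 -0 0 -0.6; 0.1 0 0 0 0 0 0; 0.1 0 0 0 0 0 0
```

Request:
carry_out(increments="0.1 0 0 0 0 0 0; 0.1 0 0 0 0 0 0; 0.1 0 0 0 0 0 0; 0.1 0 0 0 0 0 0; 0.1 0 0 -0.04 0 0 0; 0.1 0 0 -0.05 0 0 0")

```text
time_s: 4.68
tool_pos: [0.5455, 0.2265, 0.1733]
tool_rot: [179.9, 0.0, 168.5]
force: [-0.1, 1.3, -0.9]
grip_width: 0.0237
```

```bash
python3 plan.py 0.414,-0.38,0.2,178,0.1,2
```

```text
4.675 [0.5455 0.2265 0.1733] [179.9   0.  168.5] 0.0237 13
0.1 0.0007 -0.0564 -0.0025 0 0 -0.9; 0.1 0.0015 -0.0564 -0.0025 0 0 -0.9; 0.1 0.0024 -0.0564 -0.0025 0 0 -0.9; 0.1 0.0033 -0.0563 -0.0025 0 0 -0.9; 0.1 0.0041 -0.0563 -0.0025 0 0 -0.9; 0.1 0.005 -0.0562 -0.0025 0 0 -0.9; 0.1 0.0058 -0.0561 -0.0025 0 0 -0.9; 0.1 0.0067 -0.056 -0.0025 0 0 -0.9; 0.1 0.0075 -0.0559 -0.0025 0 0 -0.9; 0.1 0.0083 -0.0558 -0.0024 0 0 -0.9; 0.1 0.0092 -0.0557 -0.0024 0 0 -0.9; 0.1 0 0 0 0 0 0; 0.1 0 0 0 0 0 0
```

Request:
carry_out(increments="0.1 0.001 -0.056 -0.003 0 0 -0.9; 0.1 0.002 -0.056 -0.003 0 0 -0.9; 0.1 0.002 -0.056 -0.003 0 0 -0.9; 0.1 0.003 -0.056 -0.003 0 0 -0.9; 0.1 0.004 -0.056 -0.003 0 0 -0.9; 0.1 0.005 -0.056 -0.003 0 0 -0.9; 0.1 0.006 -0.056 -0.003 0 0 -0.9; 0.1 0.007 -0.056 -0.003 0 0 -0.9; 0.1 0.007 -0.056 -0.003 0 0 -0.9; 0.1 0.008 -0.056 -0.003 0 0 -0.9; 0.1 0.007 -0.035 0 0 0 -0.9; 0.1 0 0 0 0 0 0; 0.1 0 0 0 0 0 0")

```text
time_s: 6.3
tool_pos: [0.4202, -0.3737, 0.2041]
tool_rot: [179.6, 0.8, 178.9]
force: [0.3, 0.2, -1.4]
grip_width: 0.0243
```

```bash
python3 plan.py 0.414,-0.39,0.088,178,0.1,2
```

```text
6.3 [ 0.4202 -0.3737  0.2041] [179.6   0.8 178.9] 0.0243 5
0.1 0.0025 -0.0058 0.0386 0.1 0.3 0.3; 0.1 0.0023 -0.0057 0.0387 0.1 0.3 0.3; 0.1 0.0021 -0.0056 0.0387 0.1 0.3 0.3; 0.1 0 0 0 0 0 0; 0.1 0 0 0 0 0 0
```

Request:
carry_out(increments="0.1 0.003 -0.006 0.039 0 0.3 0.3; 0.1 0.002 -0.006 0.039 0 0.3 0.3; 0.1 0.002 -0.006 0.034 0 0.3 0.3; 0.1 0 0 0 0 0 0; 0.5 0 0 0 0 0 0; 0.5 0 0 0 0 0 0; 0.5 0 0 0 0 0 0")

```text
time_s: 7.18
tool_pos: [0.4221, -0.3837, 0.0938]
tool_rot: [179.4, 0.5, 178.8]
force: [-0.4, 0.2, 0.2]
grip_width: 0.0412
```

```bash
python3 -c "
from h import *
o=get_obs();print(o['tool_pos'],o['grip_width'])
p=read_camera('wrist');cv2.imwrite('pics/w2.png',p['img'])"; python3 survey.py
```

```text
[ 0.42213044 -0.38374261  0.09376972] 0.04118753354871384
7.275
[332. 176.] 467 thick [ 0.9002  0.6322 -0.2351  6.0597] | 2nd right 0.768 [ 36. 103.]
[266. 180.] 397 long [ 0.9316  0.6237 -0.0464  5.0359] | 2nd right 0.774 [ 25. 128.]
[232. 178.] 314 right [0.9174 0.6318 0.0483 8.8034] | 2nd short 0.767 [ 25. 101.]
[299. 182.] 319 right [ 0.9136  0.6181 -0.1408  3.8772] | 2nd short 0.762 [ 25. 102.]
[384. 200.] 377 thick [ 0.4802  0.5576 -0.3805 38.653 ] | 2nd right 0.441 [69. 88.]
[268. 233.] 328 right [ 0.9339  0.4736 -0.0493  7.5575] | 2nd long 0.77 [ 25. 101.]
[232. 238.] 333 right [0.9239 0.4634 0.0501 8.4559] | 2nd long 0.763 [ 25. 102.]
[301. 236.] 334 right [ 0.9306  0.4633 -0.1436  7.191 ] | 2nd long 0.765 [ 26. 101.]
[335. 232.] 253 short [ 0.8891  0.4715 -0.2366 -0.9314] | 2nd right 0.697 [25. 75.]
```

View pics/w2.png

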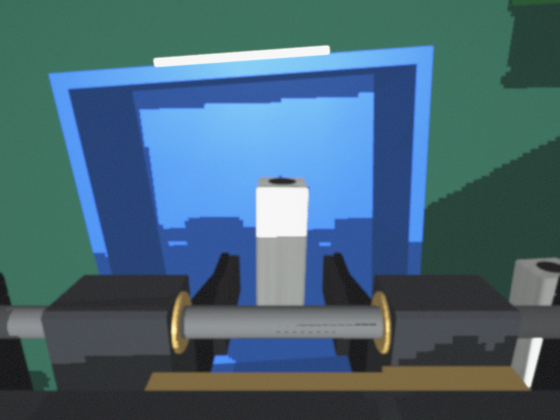

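The stray now lies flat in the bin: it shows between the open fingers at (282,240), and no spacer is left in the tray in the top view. Next is the right spacer at (0.463,−0.144).

```bash
python3 plan.py 0.415,-0.39,0.19,178,0.5 0.4633,-0.1436,0.15,187.2,0.7,2
```

```text
7.275 [ 0.4219 -0.3838  0.0935] [179.4   0.5 178.8] 0.0427 9
0.5 0.003 -0.0027 -0.0483 0.3 0.2 0.4; 0.5 0.0032 -0.003 -0.0483 0.3 0.2 0.4; 0.7 -0.0079 0.0496 0.008 0 0 -1.8; 0.7 -0.0095 0.0493 0.008 0 0 -1.8; 0.7 -0.0111 0.049 0.008 0 0 -1.8; 0.7 -0.0127 0.0486 0.008 0 0 -1.8; 0.7 -0.0142 0.0482 0.008 0 0 -1.8; 0.7 0 0 0 0 0 0; 0.7 0 0 0 0 0 0
```

Request:
carry_out(increments="0.5 0 0 -0.05 0 0 0; 0.5 0 0 -0.048 0 0.2 0; 0.7 -0.008 0.05 0.006 0 0 -1.7; 0.7 -0.01 0.05 0.006 0 0 -1.7; 0.7 -0.01 0.049 0.006 0 0 -1.7; 0.7 -0.01 0.045 0.006 0 0 -1.7; 0.7 -0.008 0.03 0.006 0 0 -1.7; 0.7 0 0 0 0 0 0; 0.7 0 0 0 0 0 0")

```text
time_s: 8.4
tool_pos: [0.4619, -0.1558, 0.1704]
tool_rot: [179.7, 0.9, -172.8]
force: [0.7, -0.8, 0.0]
grip_width: 0.0609
```

```bash
python3 plan.py 0.4633,-0.1436,0.078,187.2,0.7,2
```

```text
8.4 [ 0.4619 -0.1558  0.1704] [ 179.7    0.9 -172.8] 0.0609 4
0.7 -0.0007 0.0057 0.0463 0.2 0.4 0; 0.7 -0.0011 0.0058 0.0462 0.2 0.4 0; 0.7 0 0 0 0 0 0; 0.7 0 0 0 0 0 0
```

Request:
carry_out(increments="0.7 -0.001 0.006 0.045 0.2 0.4 0; 0.7 -0.001 0.006 0.04 0.2 0.4 0; 0.7 0 0 0 0 0 0; 0.7 0 0 0 0 0 0")

```text
time_s: 8.9
tool_pos: [0.4654, -0.1494, 0.0873]
tool_rot: [-179.7, 0.4, -173.3]
force: [-0.0, -0.4, 1.0]
grip_width: 0.0607
```

```bash
python3 plan.py 0.4633,-0.1436,0.078,187.2,0.7,2
```

```text
8.9 [ 0.4654 -0.1494  0.0873] [-179.7    0.4 -173.3] 0.0607 3
0.7 0.0014 0.006 0.0092 -0.3 0.4 -0.5; 0.7 0 0 0 0 0 0; 0.7 0 0 0 0 0 0
```

Request:
carry_out(increments="0.7 0.002 0.007 0.01 0 0 -0.5; 0.7 0 0 0 0 0 0; 0.1 0 0 0 0 0 0; 0.1 0 0 0 0 0 0; 0.1 0 0 0 0 0 0; 0.1 0 0 0 0 0 0; 0.1 0 0 0 0 0 0; 0.1 0 0 0 0 0 0")

```text
time_s: 9.9
tool_pos: [0.4648, -0.1436, 0.0804]
tool_rot: [-179.6, 0.8, -172.8]
force: [0.1, -0.8, 0.6]
grip_width: 0.0239
```

```bash
python3 - <<'E'
import numpy as np
c=np.array([.5404,.2847]);a=np.radians(5.9);M=np.array([[np.cos(a),-np.sin(a)],[np.sin(a),np.cos(a)]])
for x in(.044,0,-.044):
  for y in(.055,-.055): print(x,y,np.round(c+M@[x,y],4))
print(c+M@[-.079,-.055])
E
python3 plan.py 0.4633,-0.1436,0.15,187.2,0.1 0.5785,0.344,0.15,95.9,0.1,2
```

```text
0.044 0.055 [0.5785 0.3439]
0.044 -0.055 [0.5898 0.2345]
0 0.055 [0.5347 0.3394]
0 -0.055 [0.5461 0.23  ]
-0.044 0.055 [0.491  0.3349]
-0.044 -0.055 [0.5023 0.2255]
[0.46747207 0.22187073]
9.9 [ 0.4648 -0.1436  0.0804] [-179.6    0.8 -172.8] 0.0239 14
0.1 0.0002 -0.0001 -0.0348 -0.2 0.4 -0; 0.1 0.0005 -0 -0.0348 -0.2 0.4 -0; 0.1 -0.0175 0.0469 0 0 -0 9.1; 0.1 -0.0099 0.0491 0 0 -0 9.1; 0.1 -0.002 0.0501 0 0 -0 9.1; 0.1 0.006 0.0497 0 0 -0 9.1; 0.1 0.0138 0.0482 0 0 -0 9.1; 0.1 0.0213 0.0453 0 0 -0 9.1; 0.1 0.0282 0.0414 0 0 -0 9.1; 0.1 0.0344 0.0364 0 0 -0 9.1; 0.1 0.0398 0.0305 0 0 -0 9.1; 0.1 0.0441 0.0238 0 0 -0 9.1; 0.1 0 0 0 0 0 0; 0.1 0 0 0 0 0 0
```

Request:
carry_out(increments="0.1 0 0 -0.04 0 0.3 0; 0.1 0 0 -0.045 0 0.3 0; 0.1 -0.018 0.047 0 0 0 9.1; 0.1 -0.01 0.049 0 0 0 9.1; 0.1 -0.002 0.05 0 0 0 9.1; 0.1 0.006 0.05 0 0 0 9.1; 0.1 0.014 0.048 0 0 0 9.1; 0.1 0.021 0.045 0 0 0 9.1; 0.1 0.028 0.041 0 0 0 9.1; 0.1 0.034 0.036 0 0 0 9.1; 0.1 0.04 0.031 0 0 0 9.1; 0.1 0.03 0.016 0 0 0 7; 0.1 0 0 0 0 0 0; 0.1 0 0 0 0 0 0")

```text
time_s: 11.65
tool_pos: [0.5885, 0.3373, 0.1597]
tool_rot: [-179.9, 0.6, 95.1]
force: [-0.3, -0.8, -1.3]
grip_width: 0.0242
```

```bash
python3 plan.py 0.5785,0.344,0.12,95.9,0.1,2
```

```text
11.65 [0.5885 0.3373 0.1597] [-179.9    0.6   95.1] 0.0242 3
0.1 0.008 -0.0094 0.0397 -0.1 0.6 -0.8; 0.1 0 0 0 0 0 0; 0.1 0 0 0 0 0 0
```

Request:
carry_out(increments="0.1 0.008 -0.01 0.03 0 0.3 -0.8; 0.1 0 0 0 0 0 0; 0.1 0 0 0 0 0 0")

```text
time_s: 12.02
tool_pos: [0.5793, 0.3397, 0.1308]
tool_rot: [180.0, 0.3, 95.7]
force: [-0.1, -0.3, -0.4]
grip_width: 0.024
```

```bash
python3 plan.py 0.5785,0.344,0.091,95.9,0.1,2
```

```text
12.025 [0.5793 0.3397 0.1308] [180.    0.3  95.7] 0.024 3
0.1 0.0046 -0.0004 0.0397 0 0.3 -0.2; 0.1 0 0 0 0 0 0; 0.1 0 0 0 0 0 0
```

Request:
carry_out(increments="0.1 0.005 -0.001 0.03 0 0.2 0; 0.1 0.002 0 0.01 0 0 0; 0.1 0 0 0 0 0 0; 0.1 0 0 0 0 0 0")

```text
time_s: 12.52
tool_pos: [0.5821, 0.3446, 0.0958]
tool_rot: [179.5, -0.0, 95.5]
force: [0.1, 0.2, -1.2]
grip_width: 0.0239
```

```bash
python3 plan.py 0.5785,0.344,0.091,95.9,0.1,2
```

```text
12.525 [0.5821 0.3446 0.0958] [179.5  -0.   95.5] 0.0239 3
0.1 -0.0003 -0.0037 0.0048 0.5 -0 -0.4; 0.1 0 0 0 0 0 0; 0.1 0 0 0 0 0 0
```

Request:
carry_out(increments="0.1 0 -0.005 0.006 0.3 0 0; 0.1 0 0 0 0 0 0; 0.34 0 0 0 0 0 0; 0.34 0 0 0 0 0 0; 0.34 0 0 0 0 0 0; 0.34 0 0 -0.04 0 0 0; 0.34 0 0 -0.06 0 0 0; 0.7 0 0 0 0 0 0")

```text
time_s: 13.52
tool_pos: [0.5777, 0.3443, 0.1944]
tool_rot: [179.7, -0.1, 95.4]
force: [0.3, 0.5, -0.0]
grip_width: 0.034
```

```bash
python3 survey.py; python3 -c "
from h import *
p=read_camera('wrist');cv2.imwrite('pics/w3.png',p['img'])"; python3 plan.py 0.4634,0.0501,0.15,8.4,0.7,2
```

```text
13.575
[332. 176.] 467 thick [ 0.9002  0.6322 -0.2351  6.0597] | 2nd right 0.768 [ 36. 103.]
[266. 180.] 397 long [ 0.9316  0.6237 -0.0464  5.0359] | 2nd right 0.774 [ 25. 128.]
[232. 178.] 314 right [0.9174 0.6318 0.0483 8.8034] | 2nd short 0.767 [ 25. 101.]
[299. 182.] 317 right [ 0.9102  0.618  -0.1408  3.7113] | 2nd short 0.758 [ 25. 102.]
[384. 200.] 389 thick [ 0.4958  0.5568 -0.3806 39.8833] | 2nd short 0.472 [69. 88.]
[132. 197.] 130 short [ 0.4447  0.582   0.3197 86.3958] | 2nd right 0.422 [19. 57.]
[268. 233.] 328 right [ 0.9339  0.4736 -0.0493  7.5575] | 2nd long 0.77 [ 25. 101.]
[232. 238.] 333 right [0.9239 0.4634 0.0501 8.4559] | 2nd long 0.763 [ 25. 102.]
[335. 233.] 269 short [ 0.9074  0.4699 -0.237   2.0367] | 2nd right 0.739 [26. 79.]
[389. 250.] 291 short [ 0.8819  0.4181 -0.386  -4.1214] | 2nd right 0.737 [25. 80.]
13.625 [0.5749 0.3433 0.189 ] [-179.8    0.2   95.5] 0.0404 11
0.7 -0.0312 -0.0154 0.0045 0 0 9.7; 0.7 -0.0334 -0.01 0.0044 0 0 9.7; 0.7 -0.0346 -0.0042 0.0044 0 0 9.7; 0.7 -0.0348 0.0017 0.0044 0 0 9.7; 0.7 -0.034 0.0075 0.0044 0 0 9.7; 0.7 -0.0323 0.0131 0.0044 0 0 9.7; 0.7 -0.0296 0.0183 0.0044 0 0 9.7; 0.7 -0.0261 0.0231 0.0044 0 0 9.7; 0.7 -0.0219 0.0271 0.0043 0 0 9.7; 0.7 0 0 0 0 0 0; 0.7 0 0 0 0 0 0
```

View pics/w3.png

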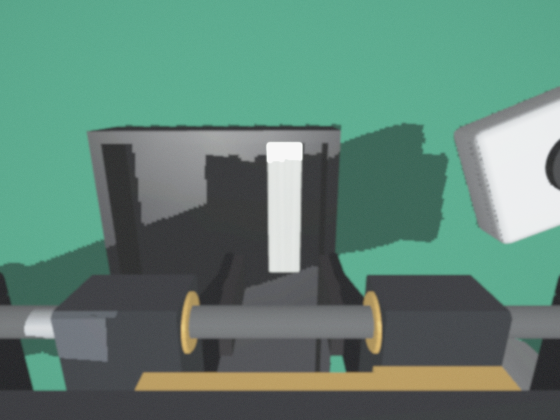

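The first right spacer lies flat against the far end of the tray, at (285,205) in the wrist view. Next is the one at (0.463,0.050).

Request:
carry_out(increments="0.7 -0.031 -0.015 0.003 0 0 9.7; 0.7 -0.033 -0.01 0.004 0 0 9.7; 0.7 -0.035 -0.004 0.004 0 0 9.7; 0.7 -0.035 0.002 0.004 0 0 9.7; 0.7 -0.034 0.008 0.004 0 0 9.7; 0.7 -0.032 0.013 0.004 0 0 9.7; 0.7 -0.03 0.018 0.004 0 0 9.7; 0.7 -0.026 0.023 0.004 0 0 9.7; 0.7 -0.014 0.018 0.004 0 0 6.5; 0.7 0 0 0 0 0 0; 0.7 0 0 0 0 0 0")

```text
time_s: 15.0
tool_pos: [0.4482, 0.0538, 0.1393]
tool_rot: [179.3, 1.7, 8.9]
force: [-0.2, 0.3, -0.6]
grip_width: 0.0608
```

```bash
python3 plan.py 0.4634,0.0501,0.078,8.4,0.7,2
```

```text
15.0 [0.4482 0.0538 0.1393] [179.3   1.7   8.9] 0.0608 4
0.7 0.0081 0.0027 0.0305 0.3 0.9 0.2; 0.7 0.0077 0.0028 0.0306 0.3 0.9 0.2; 0.7 0 0 0 0 0 0; 0.7 0 0 0 0 0 0
```

Request:
carry_out(increments="0.7 0.008 0.003 0.03 0.3 0.9 0.2; 0.7 0.008 0.003 0.024 0.3 0.8 0.2; 0.7 0 0 0 0 0 0; 0.7 0 0 0 0 0 0")

```text
time_s: 15.5
tool_pos: [0.4658, 0.0542, 0.084]
tool_rot: [179.9, -0.1, 9.1]
force: [-0.3, -0.3, 0.5]
grip_width: 0.0608
```

```bash
python3 plan.py 0.4634,0.0501,0.078,8.4,0.7,2
```

```text
15.5 [0.4658 0.0542 0.084 ] [ 1.799e+02 -1.000e-01  9.100e+00] 0.0608 3
0.7 -0.0031 0.0036 0.006 0.1 -0.1 0.7; 0.7 0 0 0 0 0 0; 0.7 0 0 0 0 0 0
```

Close, lift, then traverse to slot 2 (0.5347,0.3394).

Request:
carry_out(increments="0.7 -0.003 0.004 0.006 0 0 0.6; 0.7 0 0 0 0 0 0; 0.1 0 0 0 0 0 0; 0.1 0 0 0 0 0 0; 0.1 0 0 0 0 0 0; 0.1 0 0 0 0 0 0; 0.1 0 0 0 0 0 0; 0.1 0 0 0 0 0 0")

```text
time_s: 16.5
tool_pos: [0.4645, 0.0507, 0.0798]
tool_rot: [180.0, -0.3, 8.6]
force: [0.1, -0.2, 0.0]
grip_width: 0.0234
```

```bash
python3 plan.py 0.4634,0.0501,0.16,8.4,0.1 0.5347,0.3394,0.16,95.9,0.1,2
```

```text
16.5 [0.4645 0.0507 0.0798] [180.   -0.3   8.6] 0.0234 13
0.1 -0.0004 0.0002 -0.0401 0 -0.1 0.1; 0.1 -0.0005 0.0002 -0.0401 0 -0.1 0.1; 0.1 0.0125 -0.0306 -0 0 0 -9.7; 0.1 0.0175 -0.0281 -0 0 0 -9.7; 0.1 0.022 -0.0247 -0 0 0 -9.7; 0.1 0.0259 -0.0206 -0 0 0 -9.7; 0.1 0.029 -0.016 -0 0 0 -9.7; 0.1 0.0313 -0.0109 -0 0 0 -9.7; 0.1 0.0327 -0.0054 -0 0 0 -9.7; 0.1 0.0331 0.0002 0 0 0 -9.7; 0.1 0.0326 0.0058 0 0 0 -9.7; 0.1 0 0 0 0 0 0; 0.1 0 0 0 0 0 0
```

Request:
carry_out(increments="0.1 0 0 -0.045 0 0 0; 0.1 0 0 -0.045 0 0 0; 0.1 0.012 -0.03 0 0 0 -9.7; 0.1 0.018 -0.028 0 0 0 -9.7; 0.1 0.022 -0.025 0 0 0 -9.7; 0.1 0.026 -0.021 0 0 0 -9.7; 0.1 0.029 -0.016 0 0 0 -9.7; 0.1 0.031 -0.011 0 0 0 -9.7; 0.1 0.033 -0.005 0 0 0 -9.7; 0.1 0.033 0 0 0 0 -9.7; 0.1 0.02 0.003 0 0 0 -6; 0.1 0 0 0 0 0 0; 0.1 0 0 0 0 0 0")

```text
time_s: 18.12
tool_pos: [0.5245, 0.3354, 0.1676]
tool_rot: [-179.8, 0.2, 94.7]
force: [0.9, -0.0, -1.5]
grip_width: 0.0239
```

```bash
python3 plan.py 0.5347,0.3394,0.12,95.9,0.1,2
```

```text
18.125 [0.5245 0.3354 0.1676] [-179.8    0.2   94.7] 0.0239 3
0.1 0.0033 0.0107 0.0476 -0.2 0.2 -1.2; 0.1 0 0 0 0 0 0; 0.1 0 0 0 0 0 0
```

Request:
carry_out(increments="0.1 0.004 0.011 0.035 0 0 -1.2; 0.1 0 0 0.01 0 0 0; 0.1 0 0 0 0 0 0; 0.1 0 0 0 0 0 0")

```text
time_s: 18.62
tool_pos: [0.5359, 0.3364, 0.1238]
tool_rot: [-179.8, 0.2, 95.4]
force: [-0.3, -0.1, -1.3]
grip_width: 0.0238
```

```bash
python3 plan.py 0.5347,0.3394,0.0905,95.9,0.1,2
```

```text
18.625 [0.5359 0.3364 0.1238] [-179.8    0.2   95.4] 0.0238 3
0.1 0.0032 -0.0008 0.0333 -0.2 0.2 -0.5; 0.1 0 0 0 0 0 0; 0.1 0 0 0 0 0 0
```

Request:
carry_out(increments="0.1 0.003 -0.002 0.025 0 0 -0.5; 0.1 0.001 0 0.008 0 0 0; 0.1 0 0 0 0 0 0; 0.1 0 0 0 0 0 0")

```text
time_s: 19.12
tool_pos: [0.5355, 0.3409, 0.0951]
tool_rot: [179.8, -0.1, 95.8]
force: [-0.1, 0.6, -1.3]
grip_width: 0.0236
```

```bash
python3 plan.py 0.5347,0.3394,0.0905,95.9,0.1,2
```

```text
19.125 [0.5355 0.3409 0.0951] [ 1.798e+02 -1.000e-01  9.580e+01] 0.0236 3
0.1 -0.0014 -0.001 0.0046 0.2 -0.1 -0.1; 0.1 0 0 0 0 0 0; 0.1 0 0 0 0 0 0
```

Request:
carry_out(increments="0.1 -0.001 -0.001 0.005 0 0 0; 0.1 0 0 0 0 0 0; 0.34 0 0 0 0 0 0; 0.34 0 0 0 0 0 0; 0.34 0 0 0 0 0 0; 0.34 0 0 -0.04 0 0 0; 0.34 0 0 -0.06 0 0 0; 0.7 0 0 0 0 0 0")

```text
time_s: 20.12
tool_pos: [0.5354, 0.3398, 0.1944]
tool_rot: [179.7, -0.1, 95.8]
force: [-0.1, 0.5, -0.3]
grip_width: 0.0342
```

```bash
python3 survey.py; python3 -c "
from h import *
p=read_camera('wrist');cv2.imwrite('pics/w4.png',p['img'])"; python3 plan.py 0.4736,-0.0493,0.15,7.5,0.7,2
```

```text
20.175
[332. 176.] 467 thick [ 0.9002  0.6322 -0.2351  6.0597] | 2nd right 0.768 [ 36. 103.]
[266. 180.] 398 long [ 0.9314  0.6237 -0.0464  4.9888] | 2nd right 0.775 [ 25. 128.]
[232. 178.] 315 right [0.9188 0.6318 0.0483 8.8083] | 2nd short 0.769 [ 25. 101.]
[299. 182.] 319 right [ 0.9136  0.6181 -0.1408  3.8772] | 2nd short 0.762 [ 25. 102.]
[384. 200.] 388 thick [ 0.4944  0.5577 -0.3803 38.5019] | 2nd right 0.436 [69. 88.]
[132. 197.] 140 short [ 0.4782  0.5822  0.3252 86.7446] | 2nd long 0.429 [19. 58.]
[135. 212.] 154 short [ 0.537   0.5397  0.3242 88.801 ] | 2nd long 0.446 [19. 64.]
[268. 233.] 327 right [ 0.9343  0.4736 -0.0492  7.814 ] | 2nd long 0.77 [ 25. 101.]
[335. 233.] 270 short [ 0.9094  0.4699 -0.2369  2.1102] | 2nd right 0.74 [26. 79.]
[389. 250.] 292 short [ 0.8782  0.418  -0.3862 -2.6304] | 2nd right 0.741 [25. 80.]
20.225 [0.5327 0.3387 0.1893] [-1.799e+02  1.000e-01  9.580e+01] 0.0406 11
0.7 -0.0422 -0.0109 0.0045 0 0 9.8; 0.7 -0.0435 -0.0035 0.0045 0 0 9.8; 0.7 -0.0434 0.0039 0.0045 0 0 9.8; 0.7 -0.0421 0.0113 0.0044 0 0 9.8; 0.7 -0.0396 0.0183 0.0044 0 0 9.8; 0.7 -0.0359 0.0248 0.0044 0 0 9.8; 0.7 -0.0311 0.0305 0.0044 0 0 9.8; 0.7 -0.0255 0.0354 0.0044 0 0 9.8; 0.7 -0.0191 0.0392 0.0044 0 0 9.8; 0.7 0 0 0 0 0 0; 0.7 0 0 0 0 0 0
```

View pics/w4.png

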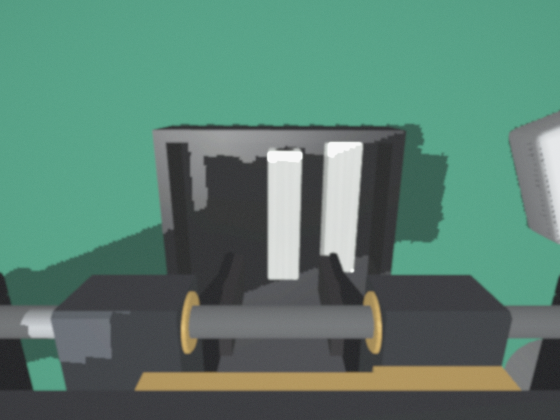

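Two spacers lie side by side and flat, at (285,215) and (342,205). Next is C at (0.474,−0.049).

Request:
carry_out(increments="0.7 -0.042 -0.011 0.004 0 0 9.8; 0.7 -0.043 -0.003 0.004 0 0 9.8; 0.7 -0.043 0.004 0.004 0 0 9.8; 0.7 -0.042 0.011 0.004 0 0 9.8; 0.7 -0.04 0.018 0.004 0 0 9.8; 0.7 -0.036 0.025 0.004 0 0 9.8; 0.7 -0.031 0.03 0.004 0 0 9.8; 0.7 -0.025 0.034 0.004 0 0 9.8; 0.7 -0.01 0.025 0.004 0 0 6.5; 0.7 0 0 0 0 0 0; 0.7 0 0 0 0 0 0")

```text
time_s: 21.6
tool_pos: [0.4581, -0.0399, 0.1399]
tool_rot: [179.5, 1.5, 8.4]
force: [0.3, 0.8, 0.3]
grip_width: 0.0613
```

```bash
python3 plan.py 0.4736,-0.0493,0.1,7.6,0.7,2
```

```text
21.6 [ 0.4581 -0.0399  0.1399] [179.5   1.5   8.4] 0.0613 3
0.7 0.015 0.0112 0.0396 0.5 1.5 0.8; 0.7 0 0 0 0 0 0; 0.7 0 0 0 0 0 0
```

Request:
carry_out(increments="0.7 0.008 0.006 0.03 0.3 0.8 0.4; 0.7 0.007 0.005 0.026 0.3 0.8 0.4; 0.7 0 0 0 0 0 0; 0.7 0 0 0 0 0 0")

```text
time_s: 22.1
tool_pos: [0.475, -0.0433, 0.0821]
tool_rot: [-179.8, -0.1, 8.4]
force: [-0.7, 0.6, -0.1]
grip_width: 0.0609
```

```bash
python3 plan.py 0.4736,-0.0493,0.078,7.6,0.7,2
```

```text
22.1 [ 0.475  -0.0433  0.0821] [-1.798e+02 -1.000e-01  8.400e+00] 0.0609 3
0.7 -0.0022 0.0057 0.0041 -0.2 -0.1 0.8; 0.7 0 0 0 0 0 0; 0.7 0 0 0 0 0 0
```

Request:
carry_out(increments="0.7 -0.002 0.007 0.004 0 0 0.8; 0.7 0 0 0 0 0 0; 0.1 0 0 0 0 0 0; 0.1 0 0 0 0 0 0; 0.1 0 0 0 0 0 0; 0.1 0 0 0 0 0 0; 0.1 0 0 0 0 0 0; 0.1 0 0 0 0 0 0")

```text
time_s: 23.1
tool_pos: [0.4752, -0.0496, 0.0802]
tool_rot: [-179.7, -0.3, 7.7]
force: [0.2, 0.3, 1.1]
grip_width: 0.0241
```

```bash
python3 plan.py 0.4736,-0.049,0.16,7.6,0.1 0.491,0.3349,0.16,95.9,0.1,2
```

```text
23.1 [ 0.4752 -0.0496  0.0802] [-179.7   -0.3    7.7] 0.0241 13
0.1 -0.0006 -0.0006 -0.0399 -0.1 -0.2 0; 0.1 -0.0007 -0.0005 -0.0399 -0.1 -0.2 0; 0.1 0.0076 -0.042 -0 -0 0 -9.8; 0.1 0.0146 -0.0401 -0 -0 0 -9.8; 0.1 0.0212 -0.037 -0 -0 0 -9.8; 0.1 0.0272 -0.0329 -0 -0 0 -9.8; 0.1 0.0324 -0.0278 -0 -0 0 -9.8; 0.1 0.0367 -0.0218 -0 -0 0 -9.8; 0.1 0.0399 -0.0153 -0 -0 0 -9.8; 0.1 0.0419 -0.0082 -0 -0 0 -9.8; 0.1 0.0427 -0.001 -0 -0 0 -9.8; 0.1 0 0 0 0 0 0; 0.1 0 0 0 0 0 0
```

Request:
carry_out(increments="0.1 0 0 -0.045 0 0 0; 0.1 0 0 -0.045 0 0 0; 0.1 0.008 -0.042 0 0 0 -9.8; 0.1 0.015 -0.04 0 0 0 -9.8; 0.1 0.021 -0.037 0 0 0 -9.8; 0.1 0.027 -0.033 0 0 0 -9.8; 0.1 0.032 -0.028 0 0 0 -9.8; 0.1 0.037 -0.022 0 0 0 -9.8; 0.1 0.04 -0.015 0 0 0 -9.8; 0.1 0.042 -0.008 0 0 0 -9.8; 0.1 0.027 -0.001 0 0 0 -7; 0.1 0 0 0 0 0 0; 0.1 0 0 0 0 0 0")

```text
time_s: 24.72
tool_pos: [0.4838, 0.3278, 0.1718]
tool_rot: [179.9, -0.2, 95.6]
force: [-0.8, -0.2, -1.5]
grip_width: 0.0237
```

```bash
python3 plan.py 0.491,0.3349,0.12,95.9,0.1,2
```

```text
24.725 [0.4838 0.3278 0.1718] [179.9  -0.2  95.6] 0.0237 3
0.1 0.0062 0.0078 0.0518 0.1 -0.2 -0.3; 0.1 0 0 0 0 0 0; 0.1 0 0 0 0 0 0
```

Request:
carry_out(increments="0.1 0.007 0.008 0.04 0 0 -0.3; 0.1 0 0 0.01 0 0 0; 0.1 0 0 0 0 0 0; 0.1 0 0 0 0 0 0")

```text
time_s: 25.22
tool_pos: [0.4932, 0.3314, 0.1232]
tool_rot: [179.8, -0.2, 95.3]
force: [-0.4, 0.2, -1.6]
grip_width: 0.0238
```

```bash
python3 plan.py 0.491,0.3349,0.0905,95.9,0.1,2
```

```text
25.225 [0.4932 0.3314 0.1232] [179.8  -0.2  95.3] 0.0238 3
0.1 0.0035 -0.002 0.0327 0.2 -0.2 -0.6; 0.1 0 0 0 0 0 0; 0.1 0 0 0 0 0 0
```

Request:
carry_out(increments="0.1 0.004 -0.003 0.025 0 0 -0.6; 0.1 0.001 0 0.008 0 0 0; 0.1 0 0 0 0 0 0; 0.1 0 0 0 0 0 0")

```text
time_s: 25.72
tool_pos: [0.4926, 0.3368, 0.0947]
tool_rot: [179.4, -0.5, 95.8]
force: [0.1, -0.1, -0.3]
grip_width: 0.0237
```

```bash
python3 plan.py 0.491,0.3349,0.0905,95.9,0.1,2
```

```text
25.725 [0.4926 0.3368 0.0947] [179.4  -0.5  95.8] 0.0237 3
0.1 -0.0018 -0.0019 0.0042 0.6 -0.5 -0.1; 0.1 0 0 0 0 0 0; 0.1 0 0 0 0 0 0
```

Request:
carry_out(increments="0.1 -0.002 -0.002 0.005 0.3 0 0; 0.1 0 0 0 0 0 0; 0.34 0 0 0 0 0 0; 0.34 0 0 0 0 0 0; 0.34 0 0 0 0 0 0; 0.34 0 0 -0.04 0 0 0; 0.34 0 0 -0.06 0 0 0; 0.7 0 0 0 0 0 0")

```text
time_s: 26.72
tool_pos: [0.4913, 0.3339, 0.1935]
tool_rot: [179.6, -0.5, 95.8]
force: [1.1, -0.7, 0.4]
grip_width: 0.0341
```

```bash
python3 survey.py; python3 -c "
from h import *
p=read_camera('wrist');cv2.imwrite('pics/w5.png',p['img'])"; python3 plan.py 0.6318,0.0483,0.15,8.8,0.7,2
```

```text
26.775
[332. 176.] 467 thick [ 0.9002  0.6322 -0.2351  6.0597] | 2nd right 0.768 [ 36. 103.]
[266. 180.] 396 long [ 0.9309  0.6237 -0.0464  5.0313] | 2nd right 0.774 [ 25. 128.]
[232. 178.] 313 right [0.9169 0.6318 0.0483 8.7175] | 2nd short 0.766 [ 24. 101.]
[299. 182.] 318 right [ 0.9121  0.618  -0.1408  3.9444] | 2nd short 0.76 [ 25. 102.]
[384. 200.] 388 thick [ 0.4944  0.5577 -0.3803 38.5019] | 2nd right 0.436 [69. 88.]
[132. 197.] 149 short [ 0.5025  0.584   0.3288 89.8518] | 2nd long 0.457 [23. 56.]
[135. 212.] 145 short [ 0.5025  0.5401  0.312  88.7641] | 2nd right 0.45 [20. 61.]
[335. 233.] 270 short [ 0.9094  0.4699 -0.2369  2.1102] | 2nd right 0.74 [26. 79.]
[136. 228.] 159 short [  0.5548   0.4962   0.3152 -89.849 ] | 2nd long 0.477 [20. 62.]
[389. 250.] 291 short [ 0.8819  0.4181 -0.386  -4.1214] | 2nd right 0.737 [25. 80.]
26.825 [0.4887 0.3327 0.1888] [-180.    -0.2   95.8] 0.0404 11
0.7 -0.0331 0.0126 0.0042 -0 -0 9.7; 0.7 -0.0305 0.018 0.0042 -0 -0 9.7; 0.7 -0.027 0.0229 0.0042 -0 -0 9.7; 0.7 -0.0228 0.0271 0.0042 -0 -0 9.7; 0.7 -0.0179 0.0305 0.0042 -0 -0 9.7; 0.7 -0.0125 0.0331 0.0043 -0 -0 9.7; 0.7 -0.0068 0.0347 0.0043 -0 -0 9.7; 0.7 -0.0009 0.0354 0.0043 -0 -0 9.7; 0.7 0.0051 0.035 0.0043 -0 -0 9.7; 0.7 0 0 0 0 0 0; 0.7 0 0 0 0 0 0
```

View pics/w5.png

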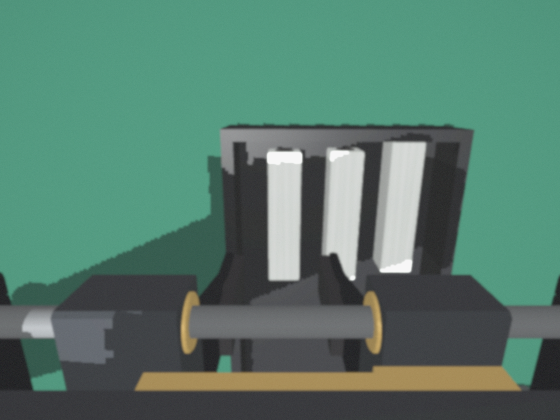

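Three spacers now lie in a neat row. Next is A at (0.632,0.048), for the slot at (0.590,0.2345).

Request:
carry_out(increments="0.7 -0.033 0.013 0.004 0 0 9.7; 0.7 -0.03 0.018 0.004 0 0 9.7; 0.7 -0.027 0.023 0.004 0 0 9.7; 0.7 -0.023 0.027 0.004 0 0 9.7; 0.7 -0.018 0.03 0.004 0 0 9.7; 0.7 -0.012 0.033 0.004 0 0 9.7; 0.7 -0.007 0.034 0.004 0 0 9.7; 0.7 -0.001 0.034 0.004 0 0 9.7; 0.7 0.003 0.022 0.004 0 0 6.5; 0.7 0 0 0 0 0 0; 0.7 0 0 0 0 0 0")

```text
time_s: 28.2
tool_pos: [0.6113, 0.0517, 0.132]
tool_rot: [179.7, 1.6, 9.3]
force: [-0.8, -0.0, -1.2]
grip_width: 0.061
```

```bash
python3 plan.py 0.6318,0.0483,0.1,8.8,0.7,2
```

```text
28.2 [0.6113 0.0517 0.132 ] [179.7   1.6   9.3] 0.061 3
0.7 0.0206 0.0065 0.0314 0.3 1.6 0.5; 0.7 0 0 0 0 0 0; 0.7 0 0 0 0 0 0
```

Request:
carry_out(increments="0.7 0.01 0.004 0.024 0.2 0.8 0.3; 0.7 0.01 0.003 0.024 0 0.8 0.3; 0.7 0 0 0 0 0 0; 0.7 0 0 0 0 0 0")

```text
time_s: 28.7
tool_pos: [0.6302, 0.0546, 0.0826]
tool_rot: [-179.8, 0.1, 9.4]
force: [1.5, 0.1, 0.1]
grip_width: 0.0607
```

```bash
python3 plan.py 0.6318,0.0483,0.078,8.8,0.7,2
```

```text
28.7 [0.6302 0.0546 0.0826] [-1.798e+02  1.000e-01  9.400e+00] 0.0607 3
0.7 0.0005 0.0065 0.0046 -0.2 0.1 0.6; 0.7 0 0 0 0 0 0; 0.7 0 0 0 0 0 0
```

Request:
carry_out(increments="0.7 0 0.008 0.005 0 0 0.6; 0.7 0 0 0 0 0 0; 0.1 0 0 0 0 0 0; 0.1 0 0 0 0 0 0; 0.1 0 0 0 0 0 0; 0.1 0 0 0 0 0 0; 0.1 0 0 0 0 0 0; 0.1 0 0 0 0 0 0")

```text
time_s: 29.7
tool_pos: [0.6323, 0.0473, 0.0799]
tool_rot: [-179.7, -0.1, 8.9]
force: [-0.9, -0.5, 0.4]
grip_width: 0.0242
```

```bash
python3 plan.py 0.6318,0.0483,0.16,8.8,0.1 0.5898,0.2345,0.16,95.9,0.1,2
```

```text
29.7 [0.6323 0.0473 0.0799] [-1.797e+02 -1.000e-01  8.900e+00] 0.0242 13
0.1 -0.0001 -0.0007 -0.0401 -0.1 -0.1 0; 0.1 -0.0001 -0.0007 -0.0401 -0.1 -0.1 0; 0.1 -0.0014 -0.0212 -0 0 0 -9.7; 0.1 0.0021 -0.0211 -0 0 0 -9.7; 0.1 0.0056 -0.0204 -0 0 0 -9.7; 0.1 0.009 -0.0192 -0 0 0 -9.7; 0.1 0.0121 -0.0174 -0 0 0 -9.7; 0.1 0.0149 -0.0151 -0 0 0 -9.7; 0.1 0.0172 -0.0124 -0 0 0 -9.7; 0.1 0.019 -0.0094 -0 0 0 -9.7; 0.1 0.0203 -0.006 -0 0 0 -9.7; 0.1 0 0 0 0 0 0; 0.1 0 0 0 0 0 0
```

Request:
carry_out(increments="0.1 0 0 -0.045 0 0 0; 0.1 0 0 -0.045 0 0 0; 0.1 -0.001 -0.021 0 0 0 -9.7; 0.1 0.002 -0.021 0 0 0 -9.7; 0.1 0.006 -0.02 0 0 0 -9.7; 0.1 0.009 -0.019 0 0 0 -9.7; 0.1 0.012 -0.017 0 0 0 -9.7; 0.1 0.015 -0.015 0 0 0 -9.7; 0.1 0.017 -0.012 0 0 0 -9.7; 0.1 0.019 -0.009 0 0 0 -9.7; 0.1 0.016 -0.004 0 0 0 -7; 0.1 0 0 0 0 0 0; 0.1 0 0 0 0 0 0")

```text
time_s: 31.32
tool_pos: [0.5855, 0.2278, 0.1679]
tool_rot: [-179.6, 0.0, 95.9]
force: [-0.7, -0.7, -2.3]
grip_width: 0.024
```

```bash
python3 plan.py 0.5898,0.2345,0.12,95.9,0.1,2
```

```text
31.325 [0.5855 0.2278 0.1679] [-179.6    0.    95.9] 0.024 3
0.1 0.0062 0.0053 0.0478 -0.4 0 -0; 0.1 0 0 0 0 0 0; 0.1 0 0 0 0 0 0
```

Request:
carry_out(increments="0.1 0.006 0.006 0.035 -0.3 0 0; 0.1 0 0 0.01 0 0 0; 0.1 0 0 0 0 0 0; 0.1 0 0 0 0 0 0")

```text
time_s: 31.82
tool_pos: [0.5927, 0.2309, 0.1242]
tool_rot: [179.9, 0.1, 95.4]
force: [0.0, 0.2, -1.7]
grip_width: 0.024
```

```bash
python3 plan.py 0.5898,0.2345,0.0905,95.9,0.1,2
```

```text
31.825 [0.5927 0.2309 0.1242] [1.799e+02 1.000e-01 9.540e+01] 0.024 3
0.1 0.0039 -0.0026 0.0337 0.1 0.1 -0.5; 0.1 0 0 0 0 0 0; 0.1 0 0 0 0 0 0
```

Request:
carry_out(increments="0.1 0.004 -0.003 0.025 0 0 -0.5; 0.1 0.001 0 0.008 0 0 0; 0.1 0 0 0 0 0 0; 0.1 0 0 0 0 0 0")

```text
time_s: 32.33
tool_pos: [0.5941, 0.2342, 0.102]
tool_rot: [179.4, -0.2, 95.7]
force: [-0.2, -0.0, -1.7]
grip_width: 0.0237
```

```bash
python3 plan.py 0.5898,0.2345,0.0905,95.9,0.1,2
```

```text
32.325 [0.5941 0.2342 0.102 ] [179.4  -0.2  95.7] 0.0237 3
0.1 0.0007 -0.0044 0.0115 0.6 -0.2 -0.2; 0.1 0 0 0 0 0 0; 0.1 0 0 0 0 0 0
```

Request:
carry_out(increments="0.1 0 -0.005 0.011 0.4 0 0; 0.1 0 0 0 0 0 0; 0.1 0 0 0 0 0 0")

```text
time_s: 32.7
tool_pos: [0.5944, 0.2342, 0.0966]
tool_rot: [179.1, -0.4, 95.6]
force: [0.5, 0.1, -2.3]
grip_width: 0.0241
```

```bash
python3 plan.py 0.5898,0.2345,0.0905,95.9,0.1,2
```

```text
32.7 [0.5944 0.2342 0.0966] [179.1  -0.4  95.6] 0.0241 3
0.1 0.0007 -0.0046 0.006 0.9 -0.4 -0.3; 0.1 0 0 0 0 0 0; 0.1 0 0 0 0 0 0
```

Request:
carry_out(increments="0.1 0.001 -0.007 0 0.9 0 0; 0.1 0 0 0 0 0 0; 0.1 0 0 0 0 0 0")

```text
time_s: 33.08
tool_pos: [0.5863, 0.2343, 0.0958]
tool_rot: [-179.9, -0.3, 95.6]
force: [-0.7, -1.1, 1.3]
grip_width: 0.024
```

```bash
python3 plan.py 0.5898,0.2345,0.0905,95.9,0.1,2;  python3 -c "
from h import *
p=read_camera('wrist');cv2.imwrite('pics/w6.png',p['img'])"
```

```text
33.075 [0.5863 0.2343 0.0958] [-179.9   -0.3   95.6] 0.024 3
0.1 -0.0002 0.0036 0.0053 -0.1 -0.3 -0.3; 0.1 0 0 0 0 0 0; 0.1 0 0 0 0 0 0
```

View pics/w6.png

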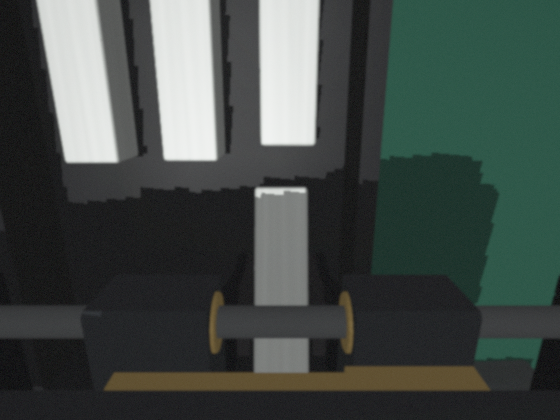

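Held spacer is at (282,250) with a clear gap to the first row, so I'll shift it 4 mm toward that row, lower and release.

Request:
carry_out(increments="0.1 0.005 0.004 0.004 0 0 -0.3; 0.1 0 0 0.002 0 0 0; 0.1 0 0 0 0 0 0")

```text
time_s: 33.5
tool_pos: [0.5887, 0.2363, 0.0944]
tool_rot: [-179.5, -0.2, 95.9]
force: [0.2, -0.5, -1.8]
grip_width: 0.0238
```

```bash
python3 plan.py 0.5898,0.2385,0.0905,95.9,0.1,2
```

```text
33.5 [0.5887 0.2363 0.0944] [-179.5   -0.2   95.9] 0.0238 3
0.1 0.002 0.0014 0.0039 -0.5 -0.2 -0; 0.1 0 0 0 0 0 0; 0.1 0 0 0 0 0 0
```

Request:
carry_out(increments="0.1 0.003 0.001 0.005 -0.5 0 0; 0.1 0 0 0 0 0 0; 0.34 0 0 0 0 0 0; 0.34 0 0 0 0 0 0; 0.34 0 0 0 0 0 0; 0.34 0 0 -0.04 0 0 0; 0.34 0 0 -0.06 0 0 0; 0.7 0 0 0 0 0 0")

```text
time_s: 34.5
tool_pos: [0.5884, 0.2375, 0.1916]
tool_rot: [-179.6, 0.0, 95.9]
force: [0.3, 1.0, -1.0]
grip_width: 0.0341
```

```bash
python3 survey.py; python3 -c "
from h import *
p=read_camera('wrist');cv2.imwrite('pics/w7.png',p['img'])"; python3 plan.py 0.618,-0.1408,0.15,3.8,0.7,2
```

```text
34.55
[332. 176.] 467 thick [ 0.9002  0.6322 -0.2351  6.0597] | 2nd right 0.768 [ 36. 103.]
[266. 180.] 394 long [ 0.9314  0.6237 -0.0464  4.9386] | 2nd right 0.776 [ 25. 128.]
[299. 182.] 318 right [ 0.9121  0.618  -0.1408  3.9444] | 2nd short 0.76 [ 25. 102.]
[384. 200.] 389 thick [ 0.4958  0.5568 -0.3806 39.8833] | 2nd short 0.472 [69. 88.]
[335. 233.] 270 short [ 0.9094  0.4699 -0.2369  2.1102] | 2nd right 0.74 [26. 79.]
[389. 250.] 292 short [ 0.8782  0.418  -0.3862 -2.6304] | 2nd right 0.741 [25. 80.]
34.6 [0.5855 0.237  0.1866] [-179.1    0.2   95.9] 0.0408 12
0.7 -0.0379 -0.0006 0.0038 -0.1 0.1 9.2; 0.7 -0.0375 0.0055 0.0038 -0.1 0.1 9.2; 0.7 -0.0362 0.0114 0.0037 -0.1 0.1 9.2; 0.7 -0.0339 0.0171 0.0037 -0.1 0.1 9.2; 0.7 -0.0307 0.0223 0.0036 -0.1 0.1 9.2; 0.7 -0.0268 0.0269 0.0036 -0.1 0.1 9.2; 0.7 -0.0221 0.0308 0.0036 -0.1 0.1 9.2; 0.7 -0.0169 0.0339 0.0036 -0.1 0.1 9.2; 0.7 -0.0113 0.0362 0.0036 -0.1 0.1 9.2; 0.7 -0.0053 0.0375 0.0036 -0.1 0.1 9.2; 0.7 0 0 0 0 0 0; 0.7 0 0 0 0 0 0
```

View pics/w7.png

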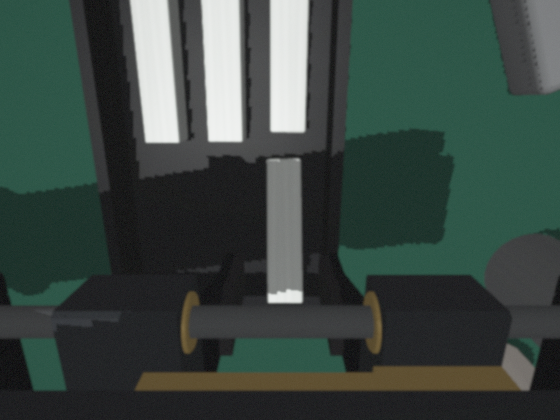

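Four spacers are in; the fourth is at (285,230) with gaps to the rim and the first row. The last one is B at (0.618,−0.141), still where it was.

Request:
carry_out(increments="0.7 -0.038 -0.001 0.003 0 0.1 9.2; 0.7 -0.038 0.006 0.003 0 0.1 9.2; 0.7 -0.036 0.011 0.003 0 0.1 9.2; 0.7 -0.034 0.017 0.004 0 0.1 9.2; 0.7 -0.031 0.022 0.004 0 0.1 9.2; 0.7 -0.027 0.027 0.004 0 0 9.2; 0.7 -0.022 0.031 0.004 0 0 9.2; 0.7 -0.017 0.034 0.004 0 0 9.2; 0.7 -0.011 0.036 0.004 0 0 9.2; 0.7 -0.003 0.024 0.004 0 0 7; 0.7 0 0 0 0 0 0; 0.7 0 0 0 0 0 0")

```text
time_s: 36.1
tool_pos: [0.5973, -0.1354, 0.1264]
tool_rot: [180.0, 2.6, 3.5]
force: [0.8, -0.2, -0.1]
grip_width: 0.0613
```

```bash
python3 plan.py 0.618,-0.1408,0.1,3.9,0.7,2
```

```text
36.1 [ 0.5973 -0.1354  0.1264] [180.    2.6   3.5] 0.0613 3
0.7 0.0216 0.0066 0.0254 0 2.6 -0.4; 0.7 0 0 0 0 0 0; 0.7 0 0 0 0 0 0
```

Request:
carry_out(increments="0.7 0.01 0.004 0.02 0 1.3 -0.2; 0.7 0.011 0.003 0.022 0 1.2 -0.2; 0.7 0 0 0 0 0 0; 0.7 0 0 0 0 0 0")

```text
time_s: 36.6
tool_pos: [0.6186, -0.1337, 0.0825]
tool_rot: [-179.7, 0.1, 4.7]
force: [0.7, 0.1, 0.8]
grip_width: 0.0608
```

```bash
python3 plan.py 0.618,-0.1408,0.078,3.9,0.7,2
```

```text
36.6 [ 0.6186 -0.1337  0.0825] [-1.797e+02  1.000e-01  4.700e+00] 0.0608 3
0.7 -0.0011 0.0071 0.0045 -0.3 0.1 0.8; 0.7 0 0 0 0 0 0; 0.7 0 0 0 0 0 0
```

Request:
carry_out(increments="0.7 -0.001 0.008 0.005 0 0 0.8; 0.7 0 0 0 0 0 0; 0.1 0 0 0 0 0 0; 0.1 0 0 0 0 0 0; 0.1 0 0 0 0 0 0; 0.1 0 0 0 0 0 0; 0.1 0 0 0 0 0 0; 0.1 0 0 0 0 0 0")

```text
time_s: 37.6
tool_pos: [0.6189, -0.1416, 0.0794]
tool_rot: [-179.7, -0.0, 3.9]
force: [1.2, -0.7, 0.3]
grip_width: 0.0238
```

```bash
python3 plan.py 0.618,-0.1408,0.16,3.9,0.1 0.5461,0.233,0.16,95.9,0.1,2
```

```text
37.6 [ 0.6189 -0.1416  0.0794] [-179.7   -0.     3.9] 0.0238 14
0.1 -0.0004 -0.0006 -0.0403 -0.1 -0 0; 0.1 -0.0004 -0.0005 -0.0403 -0.1 -0 0; 0.1 -0.0046 -0.0378 -0 0 0 -9.2; 0.1 0.0015 -0.038 -0 0 0 -9.2; 0.1 0.0075 -0.0373 -0 0 0 -9.2; 0.1 0.0134 -0.0356 -0 0 0 -9.2; 0.1 0.0189 -0.033 -0 0 0 -9.2; 0.1 0.024 -0.0296 -0 0 0 -9.2; 0.1 0.0284 -0.0254 -0 0 0 -9.2; 0.1 0.0321 -0.0205 -0 0 0 -9.2; 0.1 0.0349 -0.0151 -0 0 0 -9.2; 0.1 0.0369 -0.0093 -0 0 0 -9.2; 0.1 0 0 0 0 0 0; 0.1 0 0 0 0 0 0
```

Request:
carry_out(increments="0.1 0 0 -0.045 0 0 0; 0.1 0 0 -0.045 0 0 0; 0.1 -0.005 -0.038 0 0 0 -9.2; 0.1 0.001 -0.038 0 0 0 -9.2; 0.1 0.008 -0.037 0 0 0 -9.2; 0.1 0.013 -0.036 0 0 0 -9.2; 0.1 0.019 -0.033 0 0 0 -9.2; 0.1 0.024 -0.03 0 0 0 -9.2; 0.1 0.028 -0.025 0 0 0 -9.2; 0.1 0.032 -0.02 0 0 0 -9.2; 0.1 0.035 -0.015 0 0 0 -9.2; 0.1 0.024 -0.006 0 0 0 -7; 0.1 0 0 0 0 0 0; 0.1 0 0 0 0 0 0")

```text
time_s: 39.35
tool_pos: [0.5374, 0.2237, 0.1706]
tool_rot: [-179.9, -0.1, 96.2]
force: [0.2, -0.3, -1.2]
grip_width: 0.024
```

```bash
python3 plan.py 0.5455,0.235,0.12,95.9,0.1,2
```

```text
39.35 [0.5374 0.2237 0.1706] [-1.799e+02 -1.000e-01  9.620e+01] 0.024 3
0.1 0.0104 0.0094 0.0506 -0.1 -0.1 0.3; 0.1 0 0 0 0 0 0; 0.1 0 0 0 0 0 0
```

Request:
carry_out(increments="0.1 0.011 0.009 0.035 0 0 0.3; 0.1 0 0 0.01 0 0 0; 0.1 0 0 0 0 0 0; 0.1 0 0 0 0 0 0")

```text
time_s: 39.85
tool_pos: [0.5479, 0.2294, 0.1266]
tool_rot: [180.0, 0.0, 95.2]
force: [0.1, -0.1, -1.4]
grip_width: 0.0232
```

```bash
python3 plan.py 0.5455,0.235,0.0905,95.9,0.1,2
```

```text
39.85 [0.5479 0.2294 0.1266] [180.    0.   95.2] 0.0232 3
0.1 0.0059 -0.0019 0.0361 0 0 -0.7; 0.1 0 0 0 0 0 0; 0.1 0 0 0 0 0 0
```

Request:
carry_out(increments="0.1 0.006 -0.003 0.026 0 0 -0.7; 0.1 0.002 0 0.008 0 0 0; 0.1 0 0 0 0 0 0; 0.1 0 0 0 0 0 0")

```text
time_s: 40.35
tool_pos: [0.5471, 0.2362, 0.0966]
tool_rot: [179.6, -0.1, 95.7]
force: [0.4, 0.3, -1.3]
grip_width: 0.0237
```

```bash
python3 plan.py 0.5455,0.235,0.0905,95.9,0.1,2
```

```text
40.35 [0.5471 0.2362 0.0966] [ 1.796e+02 -1.000e-01  9.570e+01] 0.0237 3
0.1 -0.0011 -0.0017 0.0061 0.4 -0.1 -0.2; 0.1 0 0 0 0 0 0; 0.1 0 0 0 0 0 0
```

Request:
carry_out(increments="0.1 -0.001 -0.002 0.006 0.3 0 0; 0.1 0 0 0 0 0 0; 0.34 0 0 0 0 0 0; 0.34 0 0 0 0 0 0; 0.34 0 0 0 0 0 0; 0.34 0 0 -0.04 0 0 0; 0.34 0 0 -0.06 0 0 0; 1 0 0 -0.03 0 0 0")

```text
time_s: 41.35
tool_pos: [0.5444, 0.2341, 0.2227]
tool_rot: [-179.9, 0.0, 95.7]
force: [-0.2, 0.7, -0.6]
grip_width: 0.0341
```

```bash
python3 survey.py; python3 -c "
from h import *
p=read_camera('wrist');cv2.imwrite('pics/w8.png',p['img'])
p=read_camera('top');q=p['img'];cv2.imwrite('pics/t8.png',cv2.resize(q[160:230,350:440],None,fx=7,fy=7,interpolation=cv2.INTER_CUBIC))
p=read_camera('side');q=p['img'];cv2.imwrite('pics/s8.png',cv2.resize(q[260:360,200:390],None,fx=4,fy=4,interpolation=cv2.INTER_CUBIC))"
```

```text
41.4
[332. 176.] 467 thick [ 0.9002  0.6322 -0.2351  6.0597] | 2nd right 0.768 [ 36. 103.]
[266. 180.] 394 long [ 0.93    0.6237 -0.0463  4.8533] | 2nd right 0.775 [ 25. 128.]
[384. 200.] 388 thick [ 0.4944  0.5577 -0.3803 38.5019] | 2nd right 0.436 [69. 88.]
[175. 207.] 138 short [  0.479    0.5529   0.2181 -89.1401] | 2nd right 0.419 [23. 56.]
[335. 233.] 270 short [ 0.9094  0.4699 -0.2369  2.1102] | 2nd right 0.74 [26. 79.]
[389. 250.] 292 short [ 0.8782  0.418  -0.3862 -2.6304] | 2nd right 0.741 [25. 80.]
```

View pics/w8.png

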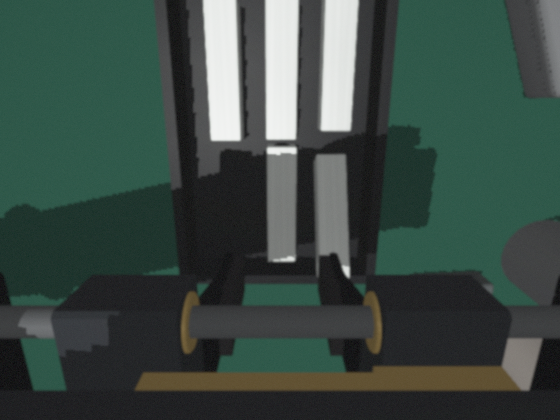

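View pics/t8.png

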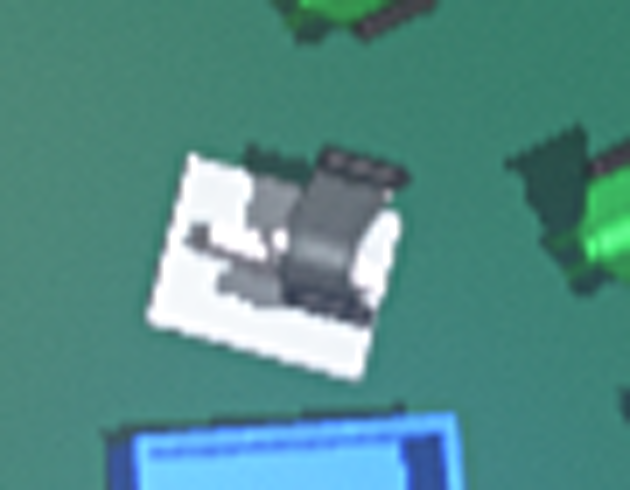

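View pics/s8.png

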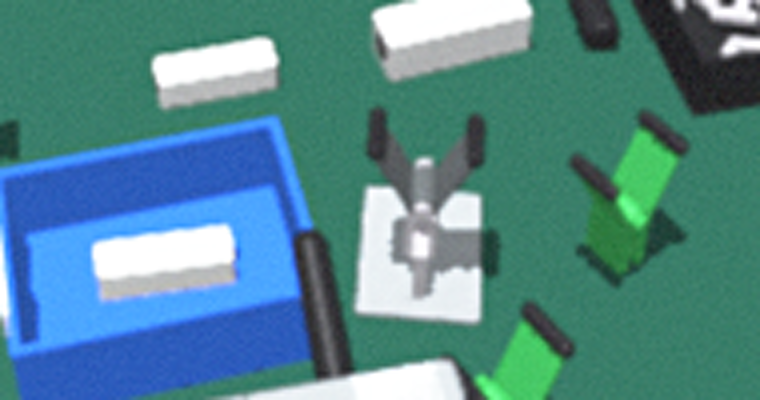

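Run:
```python
from h import *
p=read_camera("top")
f=lambda a:np.array(a)/7+[350,160]-.4
c=ray(p,f([[190,155],[400,210],[360,380],[150,320]]),.006); print(c.round(4),c.mean(0))
for i in range(4):
    d=c[(i+1)%4]-c[i]; print(np.linalg.norm(d),np.degrees(np.arctan2(d[1],d[0])))
print(ray(p,f([[345,233]]),.108), ray(p,f([[365,167],[327,302]]),.108))
for n in ["clip","stand"]:
    for d in masks_of(n,p): print(n,d["confidence"],d["bbox"],fitbox(p,d["pixels"],(.09,.07,.006)) if n=="stand" else "")
```

```text
[[ 0.6136 -0.3627  0.006 ]
 [ 0.5893 -0.4472  0.006 ]
 [ 0.5204 -0.4277  0.006 ]
 [ 0.5465 -0.3437  0.006 ]] [ 0.56743885 -0.39530939  0.006     ]
0.08787085082991067 -106.06062240643998
0.0716315362722412 164.22678661510338
0.08795520964437646 72.70615563794287
0.06973827768501209 -15.817981069257655
[[ 0.567442   -0.39837622  0.108     ]] [[ 0.59243204 -0.40710283  0.108     ]
 [ 0.54139268 -0.39038508  0.108     ]]
clip 0.86 [385.1, 180.2, 408.5, 205.8] 
clip 0.86 [428.0, 174.9, 453.7, 203.6] 
clip 0.83 [388.5, 142.8, 411.2, 165.0] 
clip 0.71 [336.7, 286.6, 358.2, 310.1] 
clip 0.24 [259.5, 156.8, 272.3, 203.1] 
stand 0.75 [373.8, 185.2, 406.5, 212.8] (np.float64(0.6197403104559212), np.float64(0.5678647411368358), np.float64(-0.39473931951572183), np.float64(72.00895910566447))
```

```bash
python3 plan.py 0.555,-0.385,0.26,73.5,1,2
```

```text
41.7 [0.5425 0.2337 0.2177] [-179.6    0.2   95.7] 0.0598 13
1 -0.0561 -0.0045 -0.0036 -0 0 2; 1 -0.0562 -0.0025 -0.0037 -0 0 2; 1 -0.0563 -0.0005 -0.0037 -0 0 2; 1 -0.0562 0.0015 -0.0037 -0 0 2; 1 -0.0562 0.0034 -0.0037 -0 0 2; 1 -0.056 0.0054 -0.0037 -0 0 2; 1 -0.0558 0.0074 -0.0038 -0 0 2; 1 -0.0555 0.0094 -0.0038 -0 0 2; 1 -0.0551 0.0113 -0.0038 -0 0 2; 1 -0.0547 0.0132 -0.0038 -0 0 2; 1 -0.0542 0.0152 -0.0038 -0 0 2; 1 0 0 0 0 0 0; 1 0 0 0 0 0 0
```

Request:
carry_out(increments="1 -0.056 -0.004 -0.004 0 0 2; 1 -0.056 -0.003 -0.004 0 0 2; 1 -0.056 0 -0.004 0 0 2; 1 -0.056 0.002 -0.004 0 0 2; 1 -0.056 0.003 -0.004 0 0 2; 1 -0.056 0.005 -0.004 0 0 2; 1 -0.056 0.007 -0.004 0 0 2; 1 -0.055 0.009 -0.004 0 0 2; 1 -0.055 0.011 -0.004 0 0 2; 1 -0.054 0.013 -0.004 0 0 2; 1 -0.03 0.01 -0.004 0 0 1.5; 1 0 0 0 0 0 0; 1 0 0 0 0 0 0; 1 0 0 0 0 0 0")

```text
time_s: 43.45
tool_pos: [0.5497, -0.3703, 0.2479]
tool_rot: [-178.2, 0.8, 74.0]
force: [1.1, 0.7, 0.3]
grip_width: 0.087
```

Run:
```python
from h import *
print(get_obs()["tool_pos"],get_obs()["tool_rot"])
p=read_camera("wrist"); im=p["img"].copy()
a=np.radians(-16.5);ex=np.array([np.cos(a),np.sin(a),0]);ey=np.array([-ex[1],ex[0],0]);c=np.array([.5675,-.395,0])
def poly(P,col=(0,0,255)): cv2.polylines(im,[np.round(proj(p,P)).astype(np.int32)],True,col,1)
poly(np.array([c+sx*.035*ex+sy*.045*ey+[0,0,.006] for sx,sy in((1,1),(1,-1),(-1,-1),(-1,1))]))
poly(np.array([c+sx*.004*ex+sy*.035*ey+[0,0,.045] for sx,sy in((1,1),(1,-1),(-1,-1),(-1,1))]))
g=np.array([.567,-.398,0])
poly(np.array([g+sx*.032*ex+sy*.013*ey+[0,0,.108] for sx,sy in((1,1),(1,-1),(-1,-1),(-1,1))]),(0,255,255))
cv2.imwrite("pics/w9.png",im)
```

```text
[ 0.54966447 -0.37028345  0.24788809] [-178.18412746    0.83753011   73.96340671]
```

View pics/w9.png

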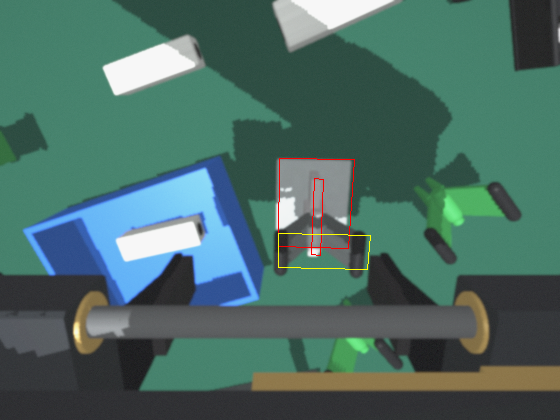

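The wrist overlay shows the stand foot fit right on. The clip's bars are at (281,253) and (357,253), about 3 px left of the prediction, so the grip point is about (0.566,−0.398). I'll line up and go down.

```bash
python3 plan.py 0.5657,-0.3976,0.21,73.5,1,2
```

```text
43.5 [ 0.5499 -0.3699  0.2479] [-178.2    0.8   74. ] 0.0866 3
1 -0.0218 0.024 0.0374 -1.8 0.8 0.5; 1 0 0 0 0 0 0; 1 0 0 0 0 0 0
```

Request:
carry_out(increments="1 -0.011 0.012 0.015 -1 0.4 0.3; 1 -0.011 0.012 0.015 -0.8 0.4 0.2; 1 0 0 0 0 0 0; 1 0 0 0 0 0 0")

```text
time_s: 44.0
tool_pos: [0.5683, -0.3973, 0.2144]
tool_rot: [179.9, -0.1, 73.6]
force: [-1.0, 0.1, 0.4]
grip_width: 0.0871
```

```bash
python3 plan.py 0.5657,-0.3976,0.19,73.5,1,2
```

```text
44.0 [ 0.5683 -0.3973  0.2144] [ 1.799e+02 -1.000e-01  7.360e+01] 0.0871 3
1 -0.001 -0.0024 0.0244 0.1 -0.1 0.1; 1 0 0 0 0 0 0; 1 0 0 0 0 0 0
```

Request:
carry_out(increments="1 -0.001 -0.003 0.02 0 0 0; 1 0 0 0.01 0 0 0; 1 0 0 0 0 0 0; 1 0 0 0 0 0 0")

```text
time_s: 44.5
tool_pos: [0.5648, -0.3968, 0.1822]
tool_rot: [179.9, -0.2, 73.7]
force: [0.2, 0.3, -0.1]
grip_width: 0.0868
```

```bash
python3 plan.py 0.5657,-0.3976,0.159,73.5,1,2
python3 - <<'E'
from h import *
p=read_camera("wrist"); cv2.imwrite("pics/w10.png",p["img"])
E
```

```text
44.5 [ 0.5648 -0.3968  0.1822] [179.9  -0.2  73.7] 0.0868 3
1 -0.0006 0.001 0.0232 0 -0.2 0.2; 1 0 0 0 0 0 0; 1 0 0 0 0 0 0
```

View pics/w10.png

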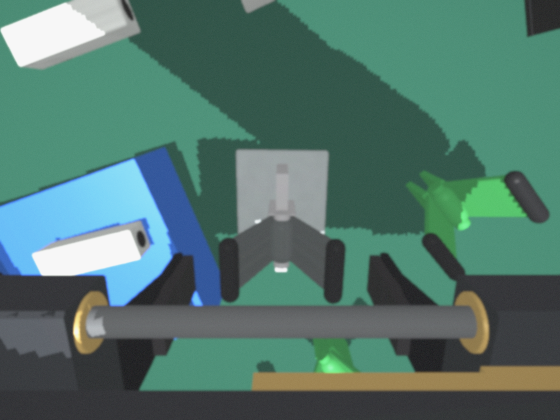

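Run:
```python
from h import *
o=get_obs(); p=read_camera("wrist"); t=o["tool_pos"]
print(proj(p,[[t[0],t[1],.108],[.5657,-.3976,.108],[t[0],t[1],.10]]))
print(ray(p,[[282.5,270]],.108), t)
```

```text
[[282.86676799 267.66746409]
 [284.88173596 268.63313526]
 [282.76703537 261.00090018]]
[[ 0.56430446 -0.39799933  0.108     ]] [ 0.56485757 -0.39678045  0.18225338]
```

The bars sit symmetric between the fingers, at (230,270) and (335,270), with the tool within 1.5 mm of the grip point. I'll go down and squeeze.

Request:
carry_out(increments="1 -0.001 0 0.018 0 0 0; 1 0 0 0.007 0 0 0; 1 0 0 0 0 0 0; 1 0 0 0 0 0 0")

```text
time_s: 45.1
tool_pos: [0.5648, -0.3978, 0.1557]
tool_rot: [179.9, -0.1, 73.7]
force: [0.3, -0.3, -0.5]
grip_width: 0.0873
```

Request:
carry_out(increments="0.3 0 0 0 0 0 0; 0.3 0 0 0 0 0 0; 0.3 0 0 0 0 0 0; 0.3 0 0 0 0 0 0; 0.3 0 0 0 0 0 0; 0.3 0 0 0 0 0 0; 0.3 0 0 0 0 0 0; 0.3 0 0 0 0 0 0", force=20)

```text
time_s: 46.1
tool_pos: [0.565, -0.3978, 0.1561]
tool_rot: [179.9, -0.1, 73.7]
force: [-0.6, -0.3, -0.3]
grip_width: 0.0349
```

Run:
```python
from h import *
p=read_camera("wrist"); cv2.imwrite("pics/w11.png",p["img"]); print(get_obs())
p=read_camera('side');q=p['img'];cv2.imwrite('pics/s11.png',cv2.resize(q[230:360,220:390],None,fx=4,fy=4,interpolation=cv2.INTER_CUBIC))
```

```text
{'time_s': 46.15, 'qpos': array([ -0.96072079,  36.02492376,  48.70745619,  87.04615807,
       -28.29459753,  69.75694388,  35.89548665]), 'joint_velocities': array([-0.01552605,  0.04237022,  0.07805604,  0.0444991 , -0.04868448,
       -0.03804929,  0.07951077]), 'effort': array([ 1.62695395e-02, -5.11837649e+01,  1.46866617e+01, -2.68125325e+01,
       -3.96275916e-02,  7.34032178e-02, -2.72136740e-04]), 'tool_pos': array([ 0.56495333, -0.39783328,  0.15604856]), 'tool_rot': array([ 1.79887614e+02, -1.46963090e-01,  7.36844023e+01]), 'force': array([ 0.04136608, -0.53914148, -0.18873891]), 'wrist_torque': array([-0.10977747,  0.07132645, -0.0375624 ]), 'grip_width': 0.03465683635414204}
```

View pics/w11.png

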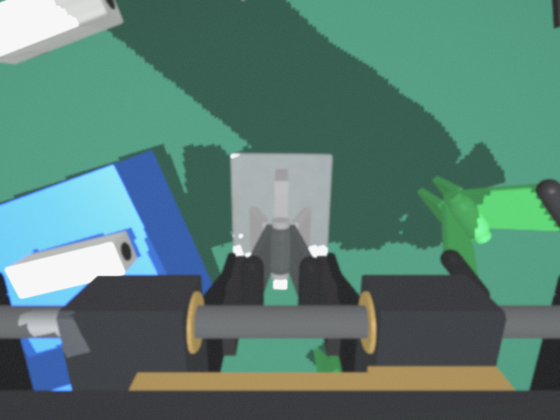

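View pics/s11.png

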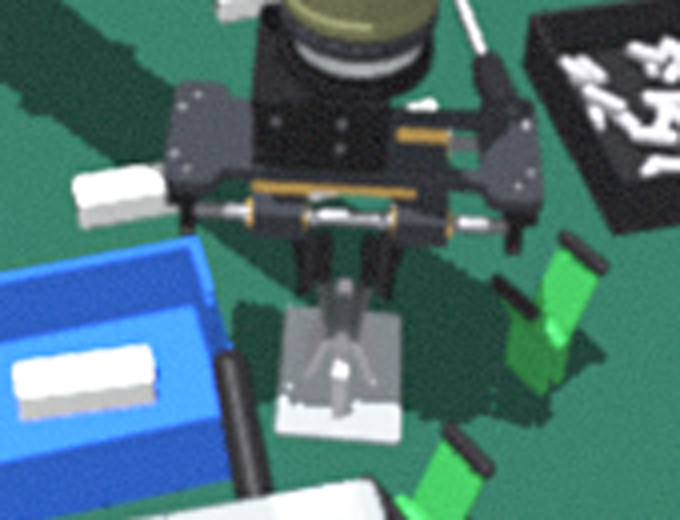

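The clip is fully squeezed (34.7 mm) with its jaws open round the plate. I'll lift straight up.

Request:
carry_out(increments="0.3 0 0 -0.025 0 0 0; 0.3 0 0 -0.04 0 0 0; 0.3 0 0 -0.04 0 0 0; 0.3 0 0 -0.015 0 0 0; 0.3 0 0 0 0 0 0; 0.3 0 0 0 0 0 0")

```text
time_s: 46.95
tool_pos: [0.5638, -0.3971, 0.2757]
tool_rot: [-179.8, -0.2, 73.7]
force: [-0.1, 0.2, -1.7]
grip_width: 0.0344
```

```bash
python3 plan.py 0.4675,0.2219,0.27,95.9,0.3,2
python3 - <<'E'
from h import *
p=read_camera("wrist"); cv2.imwrite("pics/w12.png",p["img"])
p=read_camera('side');q=p['img'];cv2.imwrite('pics/s12.png',cv2.resize(q[200:340,220:390],None,fx=4,fy=4,interpolation=cv2.INTER_CUBIC))
E
```

```text
46.95 [ 0.5638 -0.3971  0.2757] [-179.8   -0.2   73.7] 0.0344 13
0.3 0.0515 -0.0242 0.0008 -0 -0 -2; 0.3 0.0524 -0.0224 0.0008 -0 -0 -2; 0.3 0.0531 -0.0205 0.0007 -0 -0 -2; 0.3 0.0538 -0.0187 0.0007 -0 -0 -2; 0.3 0.0544 -0.0167 0.0007 -0 -0 -2; 0.3 0.055 -0.0148 0.0007 -0 -0 -2; 0.3 0.0555 -0.0129 0.0006 -0 -0 -2; 0.3 0.0559 -0.0109 0.0006 -0 -0 -2; 0.3 0.0562 -0.0089 0.0006 -0 -0 -2; 0.3 0.0565 -0.0069 0.0006 -0 -0 -2; 0.3 0.0567 -0.0049 0.0005 -0 -0 -2; 0.3 0 0 0 0 0 0; 0.3 0 0 0 0 0 0
```

View pics/w12.png

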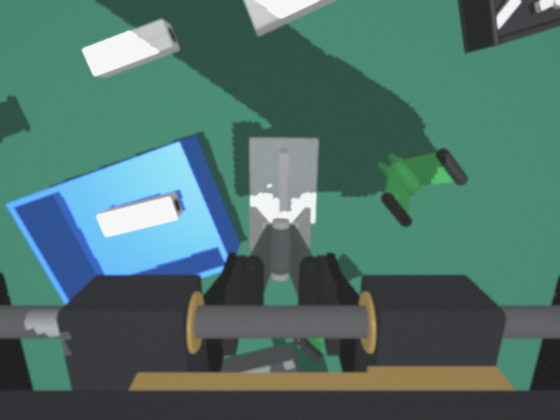

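View pics/s12.png

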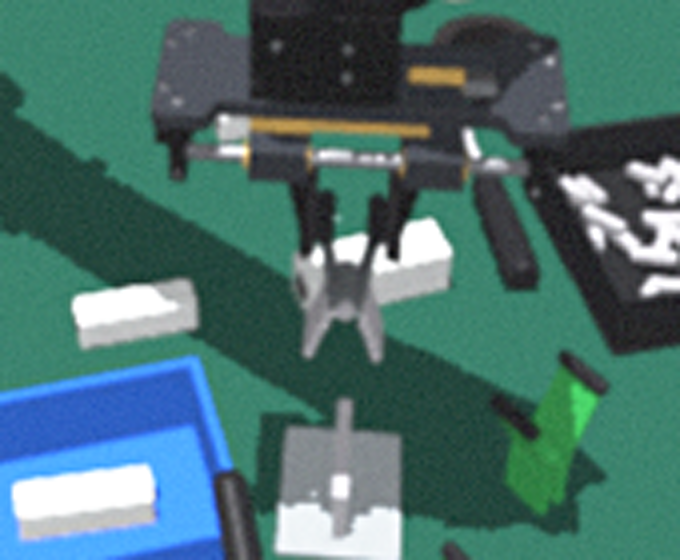

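The clip is held squeezed, upright and symmetric, clear of the stand. I'll carry it over the tray's near long wall, beside the empty slot.

Request:
carry_out(increments="0.3 0.04 -0.018 0 0 0 -1.5; 0.3 0.052 -0.022 0 0 0 -2; 0.3 0.053 -0.02 0 0 0 -2; 0.3 0.054 -0.019 0 0 0 -2; 0.3 0.054 -0.017 0 0 0 -2; 0.3 0.055 -0.015 0 0 0 -2; 0.3 0.055 -0.013 0 0 0 -2; 0.3 0.056 -0.011 0 0 0 -2; 0.3 0.056 -0.009 0 0 0 -2; 0.3 0.056 -0.007 0 0 0 -2; 0.3 0.045 -0.005 0 0 0 -2; 0.3 0.02 0 0 0 0 -0.5; 0.3 0 0 0 0 0 0; 0.3 0 0 0 0 0 0")

```text
time_s: 48.8
tool_pos: [0.4626, 0.2326, 0.2642]
tool_rot: [-178.8, -0.0, 96.3]
force: [1.5, -0.9, -0.9]
grip_width: 0.0344
```

```bash
python3 plan.py 0.4675,0.2219,0.24,95.9,0.3,2
```

```text
48.8 [0.4626 0.2326 0.2642] [-178.8   -0.    96.3] 0.0344 3
0.3 -0.0112 0.0042 0.0241 -1.2 -0 0.4; 0.3 0 0 0 0 0 0; 0.3 0 0 0 0 0 0
```

Request:
carry_out(increments="0.3 -0.012 0.004 0.02 -1 0 0.4; 0.3 0 0 0.015 0 0 0; 0.3 0 0 0 0 0 0; 0.3 0 0 0 0 0 0")

```text
time_s: 49.3
tool_pos: [0.4696, 0.2156, 0.2288]
tool_rot: [-179.9, -0.0, 95.3]
force: [0.2, 0.2, -1.1]
grip_width: 0.0341
```

```bash
python3 plan.py 0.4675,0.2219,0.2,95.9,0.3,2
python3 - <<'E'
from h import *
p=read_camera("wrist"); im=p["img"]
def poly(P): cv2.polylines(im,[np.round(proj(p,P)).astype(np.int32)],True,(0,0,255),1)
c=np.array([.5404,.2847]);a=np.radians(5.9);M=np.array([[np.cos(a),-np.sin(a)],[np.sin(a),np.cos(a)]])
for hx,hy in((.083,.118),(.075,.110)):
    q=np.array([[hx,hy],[-hx,hy],[-hx,-hy],[hx,-hy]])@M.T+c; poly(np.c_[q,[.045]*4])
cv2.imwrite("pics/w13.png",im)
p=read_camera('side');q=p['img'];cv2.imwrite('pics/s13.png',cv2.resize(q[100:240,160:330],None,fx=4,fy=4,interpolation=cv2.INTER_CUBIC))
E
```

```text
49.3 [0.4696 0.2156 0.2288] [-179.9   -0.    95.3] 0.0341 3
0.3 0.0064 -0.0014 0.0288 -0.1 -0 -0.6; 0.3 0 0 0 0 0 0; 0.3 0 0 0 0 0 0
```

View pics/w13.png

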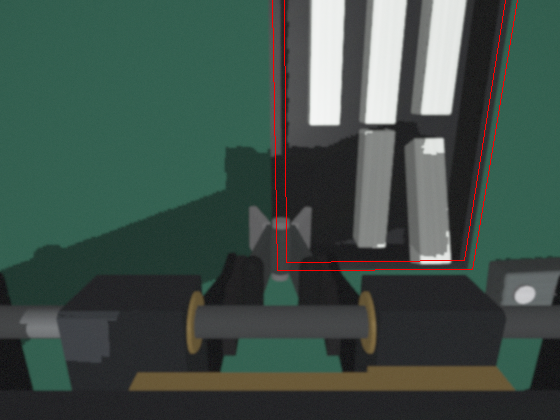

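View pics/s13.png

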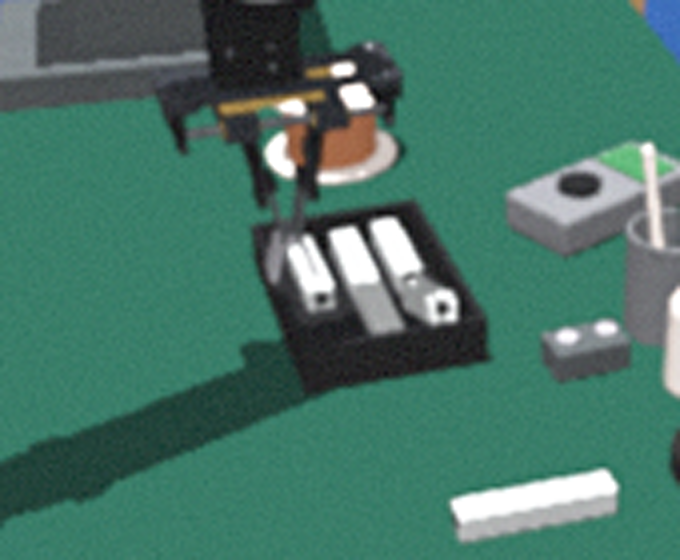

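The wrist overlay confirms the wall lies right between the jaws. But in the side view the fourth spacer's end at (440,300) sticks up by the end wall, so it may not lie flat. I'll look closer before clipping.

Run:
```python
from h import *
p=read_camera('side');im=p['img']
k=7;x0,y0=215,145
z=cv2.resize(im[y0:y0+60,x0:x0+80],None,fx=k,fy=k,interpolation=cv2.INTER_CUBIC)
def poly(P,col=(0,0,255)): cv2.polylines(z,[np.round((proj(p,P)-[x0,y0]+.5)*k).astype(np.int32)],True,col,1)
c=np.array([.5404,.2847]);a=np.radians(5.9);M=np.array([[np.cos(a),-np.sin(a)],[np.sin(a),np.cos(a)]])
for hx,hy in((.083,.118),(.075,.110)):
    q=np.array([[hx,hy],[-hx,hy],[-hx,-hy],[hx,-hy]])@M.T+c; poly(np.c_[q,[.045]*4])
b=box(.5885,.237,np.radians(95.9),.1,.024,.024,.008)
poly(b[[1,3,7,5]],(0,255,0)); poly(b[[0,2,3,1]],(0,255,0))
cv2.imwrite('pics/s14.png',z)
p=read_camera('top');cv2.imwrite('pics/t14.png',cv2.resize(p['img'][170:255,95:205],None,fx=7,fy=7,interpolation=cv2.INTER_CUBIC))
```

```text
(no output)
```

View pics/s14.png

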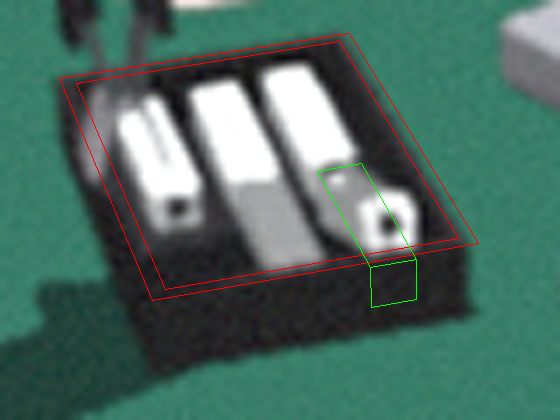

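View pics/t14.png

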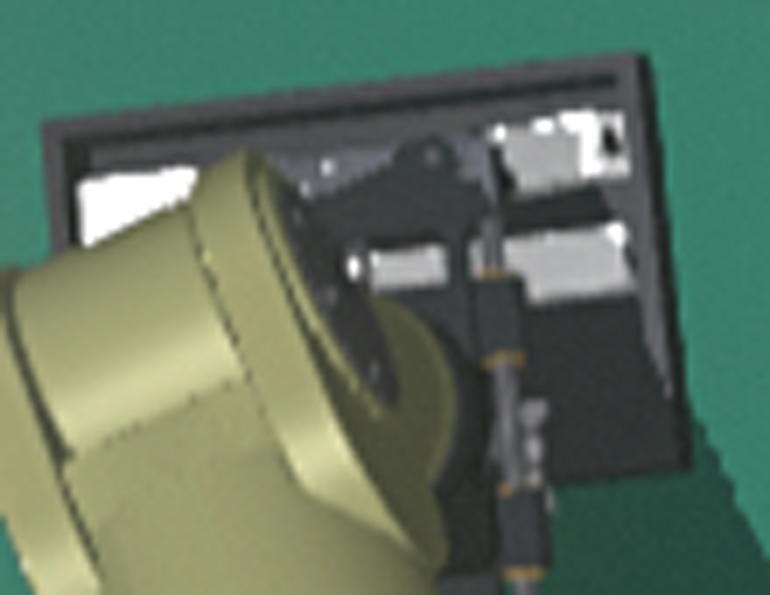

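Run:
```python
from h import *
def R0(p,uv):
    T=p["world_from_camera"]; d=T[:3,:3]@[(uv[0]-p["cx"])/p["fx"],(uv[1]-p["cy"])/p["fy"],1]; return T[:3,3],d/np.linalg.norm(d)
ps=read_camera("side");pt=read_camera("top")
def tri(a,b):
    (o1,d1),(o2,d2)=R0(ps,a),R0(pt,b); s=np.linalg.lstsq(np.c_[d1,-d2],o2-o1,rcond=None)[0]; A=o1+d1*s[0];B=o2+d2*s[1]; return (A+B)/2,np.linalg.norm(A-B)
print("hole",tri((390/7+215-.5,222/7+145-.5),(610/7+95-.5,140/7+170-.5)))
c=np.array([.5404,.2847]);a=np.radians(5.9);M=np.array([[np.cos(a),-np.sin(a)],[np.sin(a),np.cos(a)]])
h=tri((390/7+215-.5,222/7+145-.5),(610/7+95-.5,140/7+170-.5))[0]
print("in tray frame",M.T@(h[:2]-c))
```

```text
hole (array([0.59370178, 0.18335123, 0.05851247]), np.float64(0.00323244180653217))
in tray frame [ 0.04260154 -0.10629093]
```

Triangulating the end hole puts it at z = 58 mm, so the fourth spacer's near end is propped on the end wall (about 22° tilt). The tray isn't right yet, so the clip goes back on its stand first. Then I'll re-lay this spacer and take the clip again.

```bash
python3 plan.py 0.5648,-0.3975,0.276,73.6,0.3,2
```

```text
49.6 [0.4693 0.2162 0.2287] [-179.9   -0.    95.4] 0.0345 13
0.3 -0.0564 0.0034 -0.0043 -0 -0 2; 0.3 -0.0562 0.0054 -0.0043 -0 -0 2; 0.3 -0.056 0.0073 -0.0043 -0 -0 2; 0.3 -0.0557 0.0092 -0.0043 -0 -0 2; 0.3 -0.0554 0.0111 -0.0043 -0 -0 2; 0.3 -0.0549 0.0131 -0.0043 -0 -0 2; 0.3 -0.0545 0.0149 -0.0043 -0 -0 2; 0.3 -0.0539 0.0168 -0.0043 -0 -0 2; 0.3 -0.0533 0.0187 -0.0043 -0 -0 2; 0.3 -0.0526 0.0205 -0.0043 -0 -0 2; 0.3 -0.0519 0.0223 -0.0043 -0 -0 2; 0.3 0 0 0 0 0 0; 0.3 0 0 0 0 0 0
```

Request:
carry_out(increments="0.3 0 0 -0.04 0 0 0; 0.3 -0.04 0.003 -0.002 0 0 1.5; 0.3 -0.056 0.005 -0.002 0 0 2; 0.3 -0.056 0.007 -0.002 0 0 2; 0.3 -0.056 0.009 -0.002 0 0 2; 0.3 -0.055 0.011 -0.002 0 0 2; 0.3 -0.055 0.013 -0.002 0 0 2; 0.3 -0.055 0.015 -0.002 0 0 2; 0.3 -0.054 0.017 -0.002 0 0 2; 0.3 -0.053 0.019 -0.002 0 0 2; 0.3 -0.053 0.02 -0.002 0 0 2; 0.3 -0.04 0.017 0 0 0 1.5; 0.3 -0.015 0.005 0 0 0 0.5; 0.3 0 0 0 0 0 0; 0.3 0 0 0 0 0 0")

```text
time_s: 51.48
tool_pos: [0.5554, -0.4126, 0.2863]
tool_rot: [-179.7, 0.1, 72.9]
force: [0.2, 0.5, -0.1]
grip_width: 0.0347
```

```bash
python3 plan.py 0.5648,-0.3975,0.23,73.6,0.3,2
```

```text
51.475 [ 0.5554 -0.4126  0.2863] [-1.797e+02  1.000e-01  7.290e+01] 0.0347 3
0.3 0.0173 0.0048 0.0563 -0.3 0.1 -0.7; 0.3 0 0 0 0 0 0; 0.3 0 0 0 0 0 0
```

Request:
carry_out(increments="0.3 0.009 0.002 0.02 0 0 -0.4; 0.3 0.009 0.002 0.02 0 0 -0.3; 0.3 0 0 0 0 0 0; 0.3 0 0 0 0 0 0")

```text
time_s: 51.98
tool_pos: [0.5665, -0.3902, 0.2423]
tool_rot: [-179.6, -0.1, 74.0]
force: [-0.2, 0.5, -1.3]
grip_width: 0.0345
```

```bash
python3 plan.py 0.5648,-0.3975,0.2,73.6,0.3,2
```

```text
51.975 [ 0.5665 -0.3902  0.2423] [-1.796e+02 -1.000e-01  7.400e+01] 0.0345 3
0.3 -0.0076 0.0006 0.0423 -0.4 -0.1 0.4; 0.3 0 0 0 0 0 0; 0.3 0 0 0 0 0 0
```

Request:
carry_out(increments="0.3 -0.006 0 0.02 -0.4 0 0.4; 0.3 0 0 0.01 0 0 0; 0.3 0 0 0 0 0 0; 0.3 0 0 0 0 0 0")

```text
time_s: 52.48
tool_pos: [0.5659, -0.3963, 0.214]
tool_rot: [179.8, -0.0, 73.7]
force: [-0.4, -0.2, -1.0]
grip_width: 0.0343
```

```bash
python3 plan.py 0.5648,-0.3975,0.155,73.6,0.3,2
python3 - <<'E'
from h import *
p=read_camera("wrist"); cv2.imwrite("pics/w15.png",p["img"])
E
```

```text
52.475 [ 0.5659 -0.3963  0.214 ] [179.8  -0.   73.7] 0.0343 4
0.3 -0.0007 -0.0005 0.0295 0.1 -0 0; 0.3 -0.0007 -0.0004 0.0295 0.1 -0 0; 0.3 0 0 0 0 0 0; 0.3 0 0 0 0 0 0
```

View pics/w15.png

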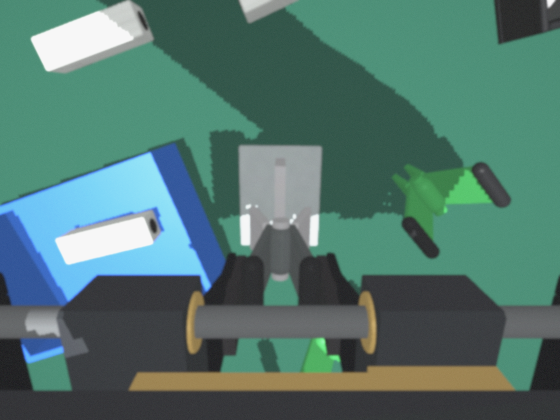

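The clip is centred on the plate: clip at column 280, plate at column 280. I'll lower it, release and see how far it springs up.

Request:
carry_out(increments="0.3 -0.001 0 0.025 0 0 0; 0.3 0 0 0.025 0 0 0; 0.3 0 0 0.008 0 0 0; 0.3 0 0 0 0 0 0; 0.3 0 0 0 0 0 0")

```text
time_s: 53.15
tool_pos: [0.5681, -0.3986, 0.1594]
tool_rot: [179.4, 0.1, 73.7]
force: [0.1, 1.2, -0.4]
grip_width: 0.0347
```

```bash
python3 plan.py 0.5648,-0.3975,0.153,73.6,0.3,2
```

```text
53.15 [ 0.5681 -0.3986  0.1594] [1.794e+02 1.000e-01 7.370e+01] 0.0347 3
0.3 0.0001 -0.0036 0.0064 0.6 0.1 0.1; 0.3 0 0 0 0 0 0; 0.3 0 0 0 0 0 0
```

Request:
carry_out(increments="0.3 0 -0.003 0.006 0.4 0 0; 0.3 0 0 0 0 0 0; 0.3 0 0 0 0 0 0")

```text
time_s: 53.52
tool_pos: [0.5656, -0.3983, 0.1548]
tool_rot: [179.7, 0.1, 73.7]
force: [0.1, 0.1, -1.2]
grip_width: 0.0343
```

Request:
carry_out(increments="1 0 0 0 0 0 0; 1 0 0 0 0 0 0; 1 0 0 0 0 0 0; 1 0 0 0 0 0 0; 1 0 0 0 0 0 0; 1 0 0 0 0 0 0; 1 0 0 0 0 0 0; 1 0 0 -0.03 0 0 0; 1 0 0 -0.05 0 0 0; 1 0 0 -0.05 0 0 0; 1 0 0 0 0 0 0")

```text
time_s: 54.9
tool_pos: [0.5652, -0.398, 0.2889]
tool_rot: [179.6, 0.1, 73.7]
force: [0.5, -1.0, 0.5]
grip_width: 0.0869
```

Run:
```python
from h import *
p=read_camera("wrist"); cv2.imwrite("pics/w16.png",p["img"])
p=read_camera('side');q=p['img'];cv2.imwrite('pics/s16.png',cv2.resize(q[230:360,220:390],None,fx=4,fy=4,interpolation=cv2.INTER_CUBIC))
```

```text
(no output)
```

View pics/w16.png

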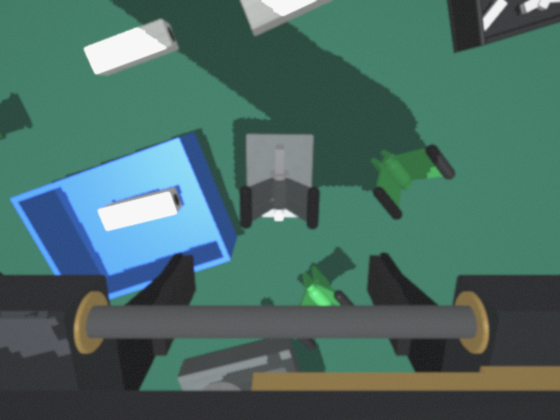

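View pics/s16.png

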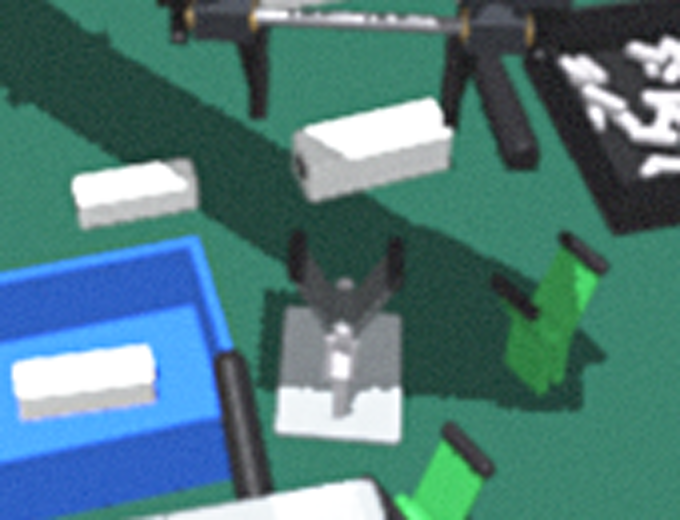

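The clip is back on its stand, upright. Now I'll re-lay the propped spacer: grip its raised end above the rim at tray-frame y = −85 mm, move it about 12 mm toward the tray middle and let it down.

```bash
python3 plan.py 0.592,0.19,0.24,95.9,0.5,2
```

```text
55.0 [ 0.5644 -0.3964  0.2844] [-180.    -0.    73.7] 0.0869 13
0.5 0.0519 -0.0125 0.0041 0 -0 -2; 0.5 0.0523 -0.0107 0.0041 0 -0 -2; 0.5 0.0526 -0.0088 0.0041 0 -0 -2; 0.5 0.0529 -0.007 0.0041 0 -0 -2; 0.5 0.0531 -0.0051 0.0041 0 -0 -2; 0.5 0.0533 -0.0032 0.004 0 -0 -2; 0.5 0.0533 -0.0014 0.004 0 -0 -2; 0.5 0.0534 0.0005 0.004 0 -0 -2; 0.5 0.0533 0.0024 0.004 0 -0 -2; 0.5 0.0532 0.0042 0.004 0 -0 -2; 0.5 0.053 0.0061 0.004 0 -0 -2; 0.5 0 0 0 0 0 0; 0.5 0 0 0 0 0 0
```

Request:
carry_out(increments="0.5 0.052 -0.012 0.004 0 0 -2; 0.5 0.052 -0.011 0.004 0 0 -2; 0.5 0.053 -0.009 0.004 0 0 -2; 0.5 0.053 -0.007 0.004 0 0 -2; 0.5 0.053 -0.005 0.004 0 0 -2; 0.5 0.053 -0.003 0.004 0 0 -2; 0.5 0.053 -0.001 0.004 0 0 -2; 0.5 0.053 0.001 0.004 0 0 -2; 0.5 0.053 0.002 0.004 0 0 -2; 0.5 0.053 0.004 0.004 0 0 -2; 0.5 0.035 0.004 0.004 0 0 -2; 0.5 0 0 0 0 0 0; 0.5 0 0 0 0 0 0; 0.5 0 0 0 0 0 0")

```text
time_s: 56.75
tool_pos: [0.5799, 0.1883, 0.2167]
tool_rot: [-178.2, 0.1, 96.3]
force: [0.7, 0.3, -0.5]
grip_width: 0.0435
```

```bash
python3 plan.py 0.5919,0.2046,0.16,95.9,0.5,2
python3 - <<'E'
from h import *
p=read_camera("wrist"); cv2.imwrite("pics/w17.png",p["img"])
p=read_camera('side');q=p['img'];cv2.imwrite('pics/s17.png',cv2.resize(q[145:205,215:295],None,fx=7,fy=7,interpolation=cv2.INTER_CUBIC))
E
python3 survey.py
```

```text
56.75 [0.5799 0.1883 0.2167] [-1.782e+02  1.000e-01  9.630e+01] 0.0435 4
0.5 0.0075 0.0077 0.0281 -0.9 0.1 0.2; 0.5 0.0075 0.0073 0.0282 -0.9 0.1 0.2; 0.5 0 0 0 0 0 0; 0.5 0 0 0 0 0 0

56.9
[332. 176.] 467 thick [ 0.9002  0.6322 -0.2351  6.0597] | 2nd right 0.768 [ 36. 103.]
[266. 180.] 394 long [ 0.9299  0.6238 -0.0463  4.8543] | 2nd right 0.775 [ 25. 128.]
[384. 200.] 388 thick [ 0.4929  0.5577 -0.3807 37.4842] | 2nd short 0.476 [69. 88.]
[335. 233.] 270 short [ 0.9094  0.4699 -0.2369  2.1102] | 2nd right 0.74 [26. 79.]
[389. 250.] 292 short [ 0.8782  0.418  -0.3862 -2.6304] | 2nd right 0.741 [25. 80.]
```

View pics/w17.png

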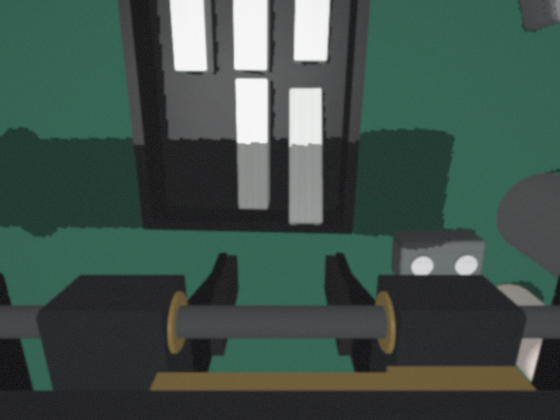

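View pics/s17.png

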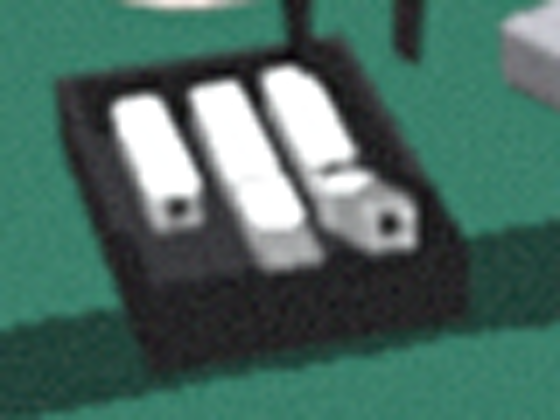

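Request:
carry_out(increments="0.5 0.008 0.008 0.028 -0.9 0 0.2; 0.5 0.008 0.007 0.02 -0.9 0 0.2; 0.5 0 0 0 0 0 0; 0.5 0 0 0 0 0 0")

```text
time_s: 57.4
tool_pos: [0.5941, 0.2028, 0.1702]
tool_rot: [179.7, 0.0, 95.6]
force: [0.2, -0.5, 0.7]
grip_width: 0.0436
```

```bash
python3 plan.py 0.5919,0.2046,0.12,95.9,0.5,2
python3 - <<'E'
from h import *
p=read_camera("wrist"); cv2.imwrite("pics/w18.png",p["img"])
E
```

```text
57.4 [0.5941 0.2028 0.1702] [179.7   0.   95.6] 0.0436 3
0.5 0.0021 -0.0022 0.0502 0.3 0 -0.3; 0.5 0 0 0 0 0 0; 0.5 0 0 0 0 0 0
```

View pics/w18.png

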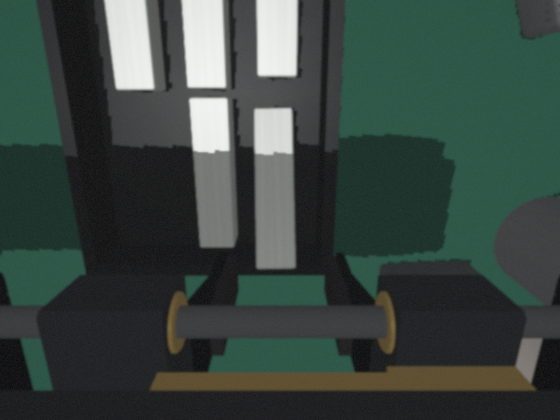

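Request:
carry_out(increments="0.5 0.002 -0.005 0.025 0.3 0 -0.3; 0.5 0 0 0.02 0 0 0; 0.5 0 0 0.005 0 0 0; 0.5 0 0 0 0 0 0; 0.5 0 0 0 0 0 0")

```text
time_s: 58.08
tool_pos: [0.5916, 0.2036, 0.1228]
tool_rot: [179.7, -0.1, 95.8]
force: [-0.3, 0.3, -0.6]
grip_width: 0.0436
```

```bash
python3 plan.py 0.59,0.2046,0.12,95.9,0.5,2
```

```text
58.075 [0.5916 0.2036 0.1228] [ 1.797e+02 -1.000e-01  9.580e+01] 0.0436 3
0.5 0.0012 -0.0015 0.0028 0.3 -0.1 -0.1; 0.5 0 0 0 0 0 0; 0.5 0 0 0 0 0 0
```

Request:
carry_out(increments="0.5 0 -0.002 0.005 0 0 0; 0.1 0 0 0 0 0 0; 0.1 0 0 0 0 0 0; 0.1 0 0 0 0 0 0; 0.1 0 0 0 0 0 0; 0.1 0 0 -0.006 0 0 0; 0.1 0.008 0 -0.002 0 0 0; 0.1 0.007 0 0 0 0 0; 0.1 0 0 0 0 0 0; 0.1 0 0 0 0 0 0", force=15)

```text
time_s: 59.32
tool_pos: [0.5879, 0.2202, 0.1267]
tool_rot: [179.7, -0.1, 95.9]
force: [0.4, -0.6, -1.8]
grip_width: 0.0238
```

Run:
```python
from h import *
print(get_obs()["tool_pos"],get_obs()["grip_width"])
p=read_camera("wrist"); cv2.imwrite("pics/w19.png",p["img"])
p=read_camera('side');q=p['img'];cv2.imwrite('pics/s19.png',cv2.resize(q[145:205,215:295],None,fx=7,fy=7,interpolation=cv2.INTER_CUBIC))
```

```text
[0.58785391 0.22016292 0.12670734] 0.023848706746056582
```

View pics/w19.png

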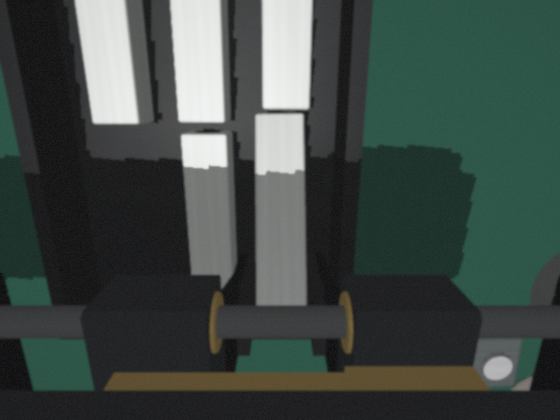

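View pics/s19.png

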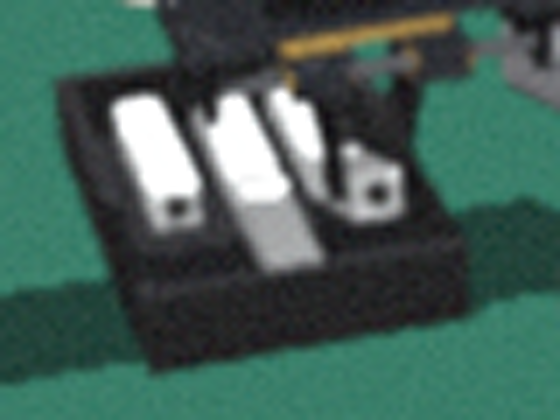

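The near end now clears the end wall, so I'll release.

Request:
carry_out(increments="0.1 -0.003 0 0.006 0 0 0; 0.1 0 0 0 0 0 0; 0.5 0 0 0 0 0 0; 0.5 0 0 0 0 0 0; 0.5 0 0 0 0 0 0; 0.5 0 0 0 0 0 0; 0.5 0 0 -0.04 0 0 0; 0.5 0 0 -0.05 0 0 0; 0.5 0 0 -0.02 0 0 0; 0.5 0 0 0 0 0 0")

```text
time_s: 60.68
tool_pos: [0.5876, 0.216, 0.2328]
tool_rot: [179.7, -0.1, 95.8]
force: [-0.1, 0.4, -0.8]
grip_width: 0.0433
```

```bash
python3 - <<'E'
from h import *
print(get_obs()["tool_pos"],get_obs()["grip_width"])
p=read_camera("wrist"); cv2.imwrite("pics/w20.png",p["img"])
p=read_camera('side');q=p['img'];cv2.imwrite('pics/s20.png',cv2.resize(q[145:205,215:295],None,fx=7,fy=7,interpolation=cv2.INTER_CUBIC))
E
python3 plan.py 0.555,-0.385,0.26,73.5,1,2
```

```text
[0.58760157 0.21603235 0.23283269] 0.04332441450583227
60.775 [0.5866 0.2158 0.2307] [179.9  -0.   95.8] 0.0435 13
1 -0.054 -0.0084 -0.0027 0 -0 2; 1 -0.0543 -0.0065 -0.0027 0 -0 2; 1 -0.0545 -0.0045 -0.0027 0 -0 2; 1 -0.0546 -0.0026 -0.0027 0 -0 2; 1 -0.0547 -0.0007 -0.0027 0 -0 2; 1 -0.0547 0.0013 -0.0027 0 -0 2; 1 -0.0546 0.0032 -0.0027 0 -0 2; 1 -0.0545 0.0051 -0.0027 0 -0 2; 1 -0.0542 0.007 -0.0027 0 -0 2; 1 -0.054 0.009 -0.0027 0 -0 2; 1 -0.0536 0.0109 -0.0027 0 -0 2; 1 0 0 0 0 0 0; 1 0 0 0 0 0 0
```

View pics/w20.png

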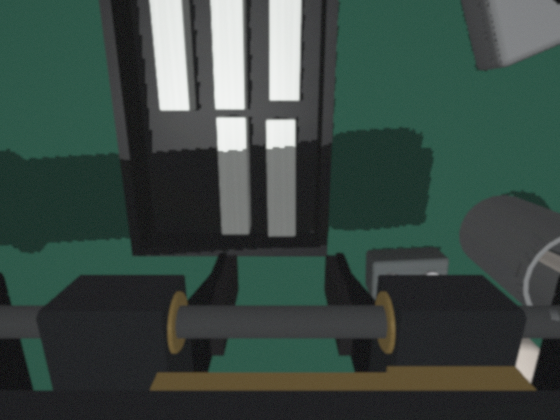

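View pics/s20.png

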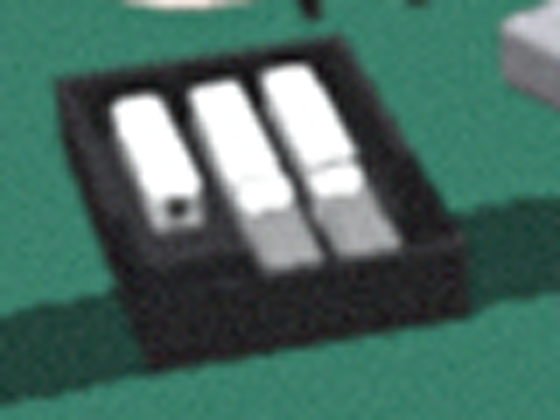

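All five look flat now. I'll check them against projected flat boxes, the first row's far ends included.

Run:
```python
from h import *
c=np.array([.5404,.2847]);a=np.radians(5.9);M=np.array([[np.cos(a),-np.sin(a)],[np.sin(a),np.cos(a)]])
for cam,k,x0,y0,w,h in(("side",9,215,145,80,60),("wrist",2,80,0,280,270)):
    p=read_camera(cam)
    z=cv2.resize(p["img"][y0:y0+h,x0:x0+w],None,fx=k,fy=k,interpolation=cv2.INTER_CUBIC)
    def poly(P,col=(0,0,255)): cv2.polylines(z,[np.round((proj(p,P)-[x0,y0]+.5)*k).astype(np.int32)],True,col,1)
    for hx,hy in((.083,.118),(.075,.110)):
        q=np.array([[hx,hy],[-hx,hy],[-hx,-hy],[hx,-hy]])@M.T+c; poly(np.c_[q,[.045]*4])
    for s in((.044,.055),(0,.055),(-.044,.055),(.044,-.053),(0,-.053)):
        q=c+M@s; b=box(*q,np.radians(95.9),.1,.024,.024,.008); poly(b[[1,3,7,5]],(0,200,0))
    cv2.imwrite(f'pics/{cam}21.png',z)
```

```text
(no output)
```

View pics/side21.png

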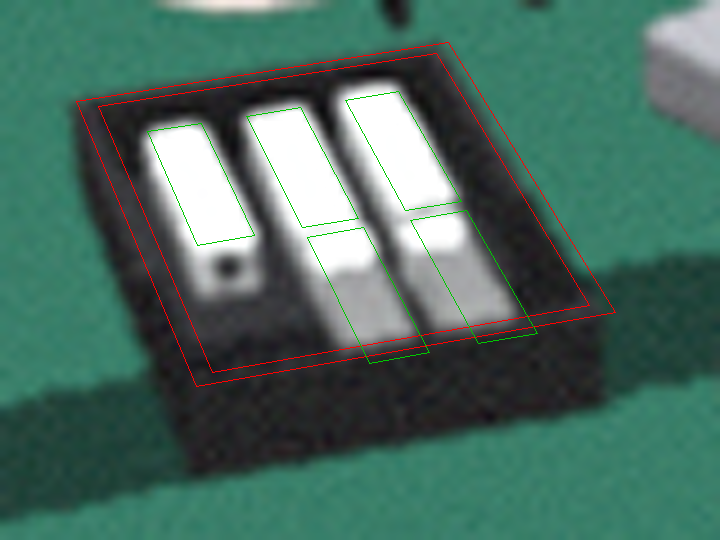

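View pics/wrist21.png

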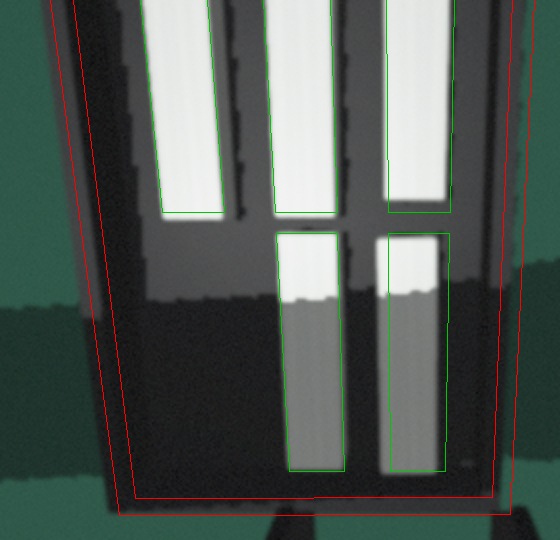

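All five match flat boxes. Now I'll take the clip again.

Request:
carry_out(increments="1 -0.04 -0.006 -0.005 0 0 1.5; 1 -0.054 -0.007 -0.004 0 0 2; 1 -0.054 -0.005 -0.004 0 0 2; 1 -0.055 -0.003 -0.004 0 0 2; 1 -0.055 -0.001 -0.003 0 0 2; 1 -0.055 0.001 -0.003 0 0 2; 1 -0.055 0.003 -0.003 0 0 2; 1 -0.054 0.005 -0.003 0 0 2; 1 -0.054 0.007 -0.003 0 0 2; 1 -0.054 0.009 -0.003 0 0 2; 1 -0.045 0.01 -0.003 0 0 2; 1 -0.02 0.004 0 0 0 1; 1 0 0 0 0 0 0; 1 0 0 0 0 0 0")

```text
time_s: 62.62
tool_pos: [0.5369, -0.4118, 0.2562]
tool_rot: [-178.7, 0.6, 71.7]
force: [0.2, -0.5, -0.2]
grip_width: 0.0869
```

```bash
python3 plan.py 0.565,-0.398,0.2,73.6,1,2
python3 - <<'E'
from h import *
p=read_camera("wrist"); cv2.imwrite("pics/w22.png",p["img"])
E
```

```text
62.625 [ 0.5369 -0.4118  0.2562] [-178.7    0.6   71.7] 0.0869 4
1 0.0113 0.0118 0.0277 -0.6 0.3 -1; 1 0.0109 0.0117 0.0279 -0.6 0.3 -1; 1 0 0 0 0 0 0; 1 0 0 0 0 0 0
```

View pics/w22.png

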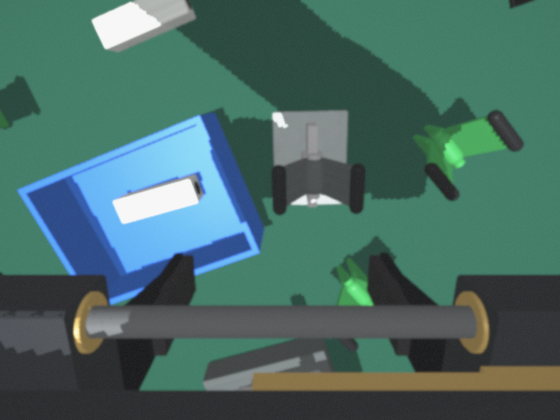

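Run:
```python
from h import *
p=read_camera("wrist")
for z in (.10,.105,.11,.115,.12,.125):
    q=ray(p,[[279.5,189.5],[357.5,188]],z); print(z,np.linalg.norm(q[0]-q[1]).round(4),q.mean(0).round(4),np.degrees(np.arctan2(*(q[1]-q[0])[[1,0]])))
s=read_camera("side"); t=cv2.resize(s["img"][270:330,280:340],None,fx=10,fy=10,interpolation=cv2.INTER_CUBIC)
c=np.array([.565,-.398])
for z,col in((.108,(0,0,255)),(.118,(0,255,255))):
    a=np.radians(-16.4);e=np.array([np.cos(a),np.sin(a)]);f=np.array([-e[1],e[0]])
    for sg in(-1,1):
        P=np.array([[*(c+sg*.027*e+h*.013*f),z] for h in(-1,1)])
        cv2.polylines(t,[np.round((proj(s,P)-[280,270]+.5)*10).astype(np.int32)],False,col,2)
cv2.imwrite("pics/s22.png",t)
```

```text
0.1 0.0555 [ 0.5642 -0.3999  0.1   ] -16.928026889565285
0.105 0.0544 [ 0.5642 -0.3985  0.105 ] -16.92802688956524
0.11 0.0532 [ 0.5642 -0.3971  0.11  ] -16.92802688956526
0.115 0.0521 [ 0.5642 -0.3958  0.115 ] -16.92802688956525
0.12 0.051 [ 0.5642 -0.3944  0.12  ] -16.928026889565214
0.125 0.0499 [ 0.5642 -0.3931  0.125 ] -16.92802688956526
```

View pics/s22.png

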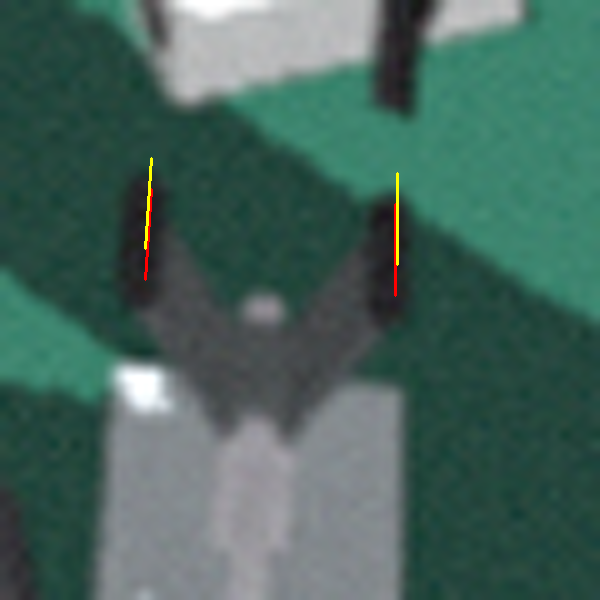

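The bar height is about 0.107, the same as before. I'll line up over (0.565,−0.398).

Request:
carry_out(increments="1 0.011 0.012 0.02 -0.6 0.3 -1; 1 0.011 0.012 0.02 -0.6 0.3 -1; 1 0 0 0 0 0 0; 1 0 0 0 0 0 0")

```text
time_s: 63.28
tool_pos: [0.5711, -0.392, 0.2118]
tool_rot: [180.0, -0.2, 74.3]
force: [-0.1, -0.4, 0.7]
grip_width: 0.0865
```

```bash
python3 plan.py 0.565,-0.398,0.19,73.6,1,2
```

```text
63.275 [ 0.5711 -0.392   0.2118] [180.   -0.2  74.3] 0.0865 3
1 -0.0075 -0.0042 0.0218 0 -0.2 0.7; 1 0 0 0 0 0 0; 1 0 0 0 0 0 0
```

Request:
carry_out(increments="1 -0.008 -0.005 0.015 0 0 0.7; 1 0 0 0.008 0 0 0; 1 0 0 0 0 0 0; 1 0 0 0 0 0 0")

```text
time_s: 63.78
tool_pos: [0.5623, -0.4003, 0.1879]
tool_rot: [180.0, -0.1, 73.4]
force: [0.5, 0.4, 0.5]
grip_width: 0.0871
```

```bash
python3 plan.py 0.565,-0.398,0.157,73.6,1,2
python3 - <<'E'
from h import *
p=read_camera("wrist"); cv2.imwrite("pics/w23.png",p["img"]); t=get_obs()["tool_pos"]; print(proj(p,[[t[0],t[1],.107]]))
E
```

```text
63.775 [ 0.5623 -0.4003  0.1879] [ 1.80e+02 -1.00e-01  7.34e+01] 0.0871 3
1 0.0029 0.0019 0.0309 0 -0.1 -0.2; 1 0 0 0 0 0 0; 1 0 0 0 0 0 0

[[282.92076176 261.83052509]]
```

View pics/w23.png

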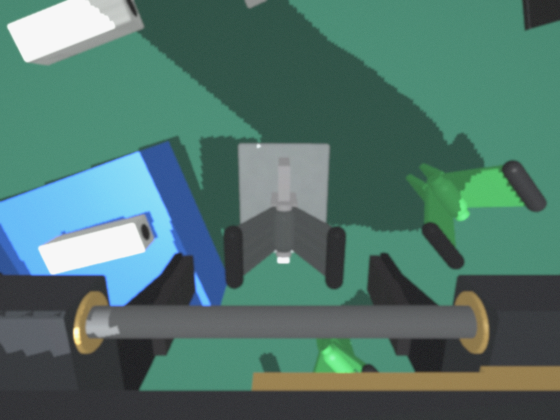

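Request:
carry_out(increments="1 0.003 0.002 0.02 0 0 0; 1 0.001 0 0.012 0 0 0; 1 0 0 0.003 0 0 0; 1 0 0 0 0 0 0; 1 0 0 0 0 0 0")

```text
time_s: 64.45
tool_pos: [0.5661, -0.3961, 0.1501]
tool_rot: [180.0, -0.2, 73.4]
force: [1.0, 0.1, -0.1]
grip_width: 0.0872
```

Request:
carry_out(increments="0.3 0 0 0 0 0 0; 0.3 0 0 0 0 0 0; 0.3 0 0 0 0 0 0; 0.3 0 0 0 0 0 0; 0.3 0 0 0 0 0 0; 0.3 0 0 0 0 0 0; 0.3 0 0 0 0 0 0; 0.3 0 0 0 0 0 0", force=20)

```text
time_s: 65.45
tool_pos: [0.5662, -0.3964, 0.1507]
tool_rot: [179.9, -0.2, 73.4]
force: [0.0, -0.0, -1.5]
grip_width: 0.0342
```

Request:
carry_out(increments="0.3 0 0 -0.025 0 0 0; 0.3 0 0 -0.04 0 0 0; 0.3 0 0 -0.04 0 0 0; 0.3 0 0 -0.02 0 0 0; 0.3 0 0 0 0 0 0; 0.3 0 0 0 0 0 0")

```text
time_s: 66.2
tool_pos: [0.5653, -0.3956, 0.2758]
tool_rot: [-179.8, -0.2, 73.4]
force: [-0.6, 0.6, -1.3]
grip_width: 0.0342
```

```bash
python3 plan.py 0.4670,0.2219,0.27,95.9,0.3,2
python3 - <<'E'
from h import *
p=read_camera('side');q=p['img'];cv2.imwrite('pics/s24.png',cv2.resize(q[200:340,220:390],None,fx=4,fy=4,interpolation=cv2.INTER_CUBIC))
E
```

```text
66.2 [ 0.5653 -0.3956  0.2758] [-179.8   -0.2   73.4] 0.0342 13
0.3 0.0512 -0.0246 0.0008 -0 -0 -2; 0.3 0.0521 -0.0228 0.0008 -0 -0 -2; 0.3 0.0529 -0.0209 0.0008 -0 -0 -2; 0.3 0.0536 -0.019 0.0007 -0 -0 -2; 0.3 0.0542 -0.0171 0.0007 -0 -0 -2; 0.3 0.0548 -0.0151 0.0007 -0 -0 -2; 0.3 0.0553 -0.0131 0.0007 -0 -0 -2; 0.3 0.0557 -0.0112 0.0006 -0 -0 -2; 0.3 0.0561 -0.0092 0.0006 -0 -0 -2; 0.3 0.0564 -0.0072 0.0006 -0 -0 -2; 0.3 0.0566 -0.0051 0.0005 -0 -0 -2; 0.3 0 0 0 0 0 0; 0.3 0 0 0 0 0 0
```

View pics/s24.png

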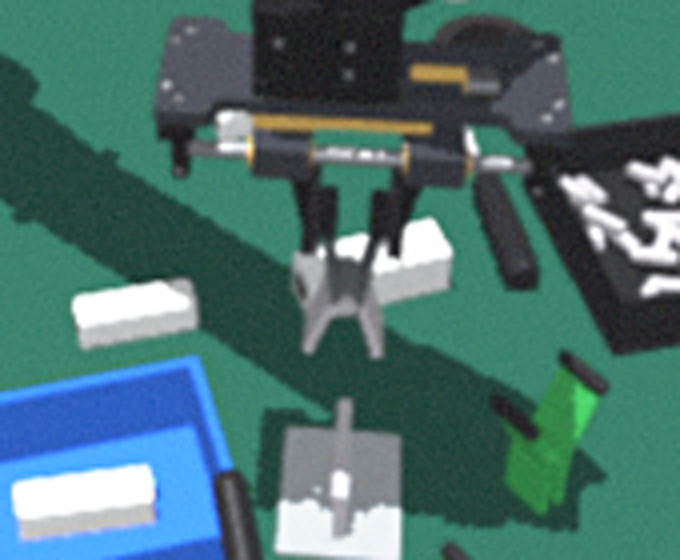

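Run:
```python
from h import *
p=read_camera("side"); t=get_obs()["tool_pos"]
for z in (.12,.13,.14,.15,.16): print(z, (proj(p,[[t[0],t[1],z]])))
print(344.5/4+220-.4,353.5/4+200-.4,t)
```

```text
0.12 [[306.60106937 289.05434688]]
0.13 [[306.76566928 285.89744292]]
0.14 [[306.93261215 282.6956028 ]]
0.15 [[307.10194835 279.4478602 ]]
0.16 [[307.27372974 276.15322089]]
305.725 287.975 [ 0.56524815 -0.39560858  0.27557662]
```

Request:
carry_out(increments="0.3 0.04 -0.018 0 0 0 -1.5; 0.3 0.052 -0.022 0 0 0 -2; 0.3 0.053 -0.02 0 0 0 -2; 0.3 0.054 -0.019 0 0 0 -2; 0.3 0.054 -0.017 0 0 0 -2; 0.3 0.055 -0.015 0 0 0 -2; 0.3 0.055 -0.013 0 0 0 -2; 0.3 0.056 -0.011 0 0 0 -2; 0.3 0.056 -0.009 0 0 0 -2; 0.3 0.056 -0.007 0 0 0 -2; 0.3 0.043 -0.003 0 0 0 -2; 0.3 0.015 0 0 0 0 -0.5; 0.3 0 0 0 0 0 0; 0.3 0 0 0 0 0 0")

```text
time_s: 68.05
tool_pos: [0.4702, 0.228, 0.2646]
tool_rot: [-178.8, -0.0, 96.0]
force: [0.5, -1.0, -1.3]
grip_width: 0.034
```

```bash
python3 plan.py 0.467,0.2219,0.22,95.9,0.3,2
```

```text
68.05 [0.4702 0.228  0.2646] [-178.8   -0.    96. ] 0.034 3
0.3 -0.0058 -0.0029 0.0447 -1.2 -0 0.1; 0.3 0 0 0 0 0 0; 0.3 0 0 0 0 0 0
```

Request:
carry_out(increments="0.3 -0.006 -0.003 0.025 -1 0 0; 0.3 0 0 0.02 0 0 0; 0.3 0 0 0 0 0 0; 0.3 0 0 0 0 0 0")

```text
time_s: 68.55
tool_pos: [0.4704, 0.2143, 0.2202]
tool_rot: [-180.0, -0.0, 95.3]
force: [0.5, 0.1, -1.2]
grip_width: 0.0338
```

```bash
python3 plan.py 0.467,0.2219,0.19,95.9,0.3,2
python3 - <<'E'
from h import *
p=read_camera("wrist"); cv2.imwrite("pics/w25.png",p["img"])
E
```

```text
68.55 [0.4704 0.2143 0.2202] [-180.    -0.    95.3] 0.0338 3
0.3 0.0079 -0.0027 0.0302 -0 -0 -0.6; 0.3 0 0 0 0 0 0; 0.3 0 0 0 0 0 0
```

View pics/w25.png

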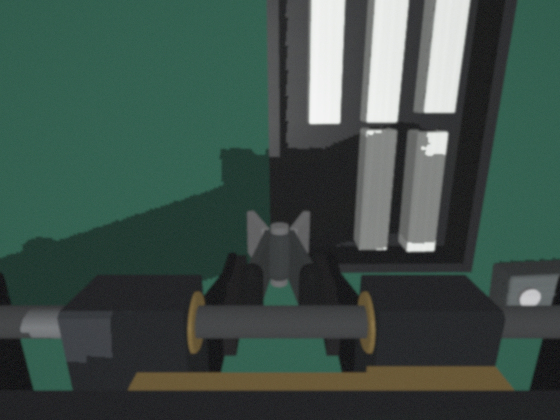

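The wall (columns 268–285) lies between the open jaws (247–310). I'll go down.

Request:
carry_out(increments="0.3 0.008 -0.003 0.02 0 0 -0.5; 0.3 0 0 0.012 0 0 0; 0.3 0 0 0 0 0 0; 0.3 0 0 0 0 0 0")

```text
time_s: 69.1
tool_pos: [0.4691, 0.2218, 0.1905]
tool_rot: [179.8, -0.2, 95.7]
force: [-0.1, -0.3, -1.6]
grip_width: 0.0339
```

```bash
python3 plan.py 0.467,0.2219,0.165,95.9,0.3,2
```

```text
69.1 [0.4691 0.2218 0.1905] [179.8  -0.2  95.7] 0.0339 3
0.3 0.0002 -0.0022 0.0255 0.2 -0.2 -0.2; 0.3 0 0 0 0 0 0; 0.3 0 0 0 0 0 0
```

Request:
carry_out(increments="0.3 0 -0.002 0.018 0 0 0; 0.3 0 0 0.01 0 0 0; 0.3 0 0 0 0 0 0; 0.3 0 0 0 0 0 0")

```text
time_s: 69.6
tool_pos: [0.4673, 0.2215, 0.1609]
tool_rot: [179.8, -0.2, 95.7]
force: [1.0, -0.1, -1.5]
grip_width: 0.0341
```

```bash
python3 plan.py 0.467,0.2219,0.155,95.9,0.3,2
python3 - <<'E'
from h import *
p=read_camera("wrist"); cv2.imwrite("pics/w26.png",p["img"])
p=read_camera('side');q=p['img'];cv2.imwrite('pics/s26.png',cv2.resize(q[130:210,205:305],None,fx=7,fy=7,interpolation=cv2.INTER_CUBIC))
E
```

```text
69.6 [0.4673 0.2215 0.1609] [179.8  -0.2  95.7] 0.0341 3
0.3 0.0004 -0.0003 0.0059 0.2 -0.2 -0.2; 0.3 0 0 0 0 0 0; 0.3 0 0 0 0 0 0
```

View pics/w26.png

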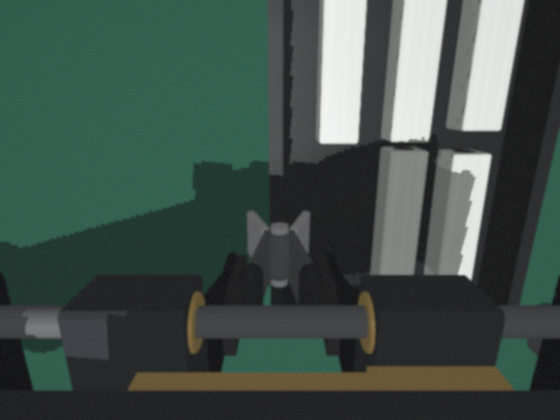

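View pics/s26.png

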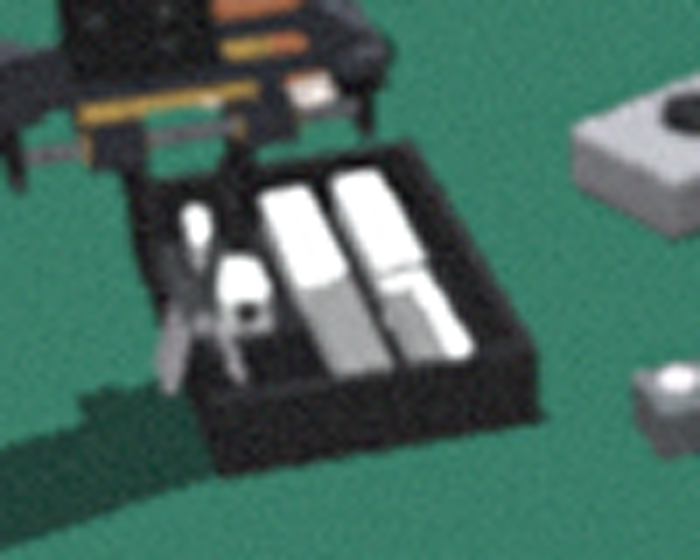

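The jaws straddle the wall, one inside at (235,365) and one outside at (175,360). I'll lower in small steps and watch the force.

Request:
carry_out(increments="0.3 0 0 0.007 0 0 0; 0.3 0 0 0.002 0 0 0; 0.3 0 0 0 0 0 0")

```text
time_s: 70.08
tool_pos: [0.4677, 0.2219, 0.1519]
tool_rot: [179.7, -0.2, 95.7]
force: [0.3, -0.4, -0.4]
grip_width: 0.0342
```

Request:
carry_out(increments="0.3 0 0 0.004 0 0 0; 0.3 0 0 0 0 0 0")

```text
time_s: 70.32
tool_pos: [0.4675, 0.2219, 0.1477]
tool_rot: [179.7, -0.2, 95.7]
force: [0.2, -0.2, -1.6]
grip_width: 0.034
```

Request:
carry_out(increments="0.3 0 0 0.003 0 0 0; 0.3 0 0 0 0 0 0")

```text
time_s: 70.58
tool_pos: [0.4672, 0.2219, 0.1444]
tool_rot: [179.8, -0.2, 95.7]
force: [-0.1, 0.0, -1.6]
grip_width: 0.0341
```

Run:
```python
from h import *
p=read_camera('side');q=p['img'];z=cv2.resize(q[130:210,205:305],None,fx=7,fy=7,interpolation=cv2.INTER_CUBIC)
# outer jaw predicted tip line: wall outer face, clip +-15mm in y
a=np.radians(5.9);e=np.array([np.cos(a),np.sin(a)]);f=np.array([-e[1],e[0]]);c=np.array([.4672,.2219])
for zz,col in((0.005,(0,0,255)),(.015,(0,255,255)),(.025,(255,255,0))):
    for d in(-.0185,.0185):
        P=np.array([[*(c+d*e+h*.015*f),zz] for h in(-1,1)])
        cv2.polylines(z,[np.round((proj(p,P)-[205,130]+.5)*7).astype(np.int32)],False,col,1)
cv2.imwrite('pics/s27.png',z)
```

```text
(no output)
```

View pics/s27.png

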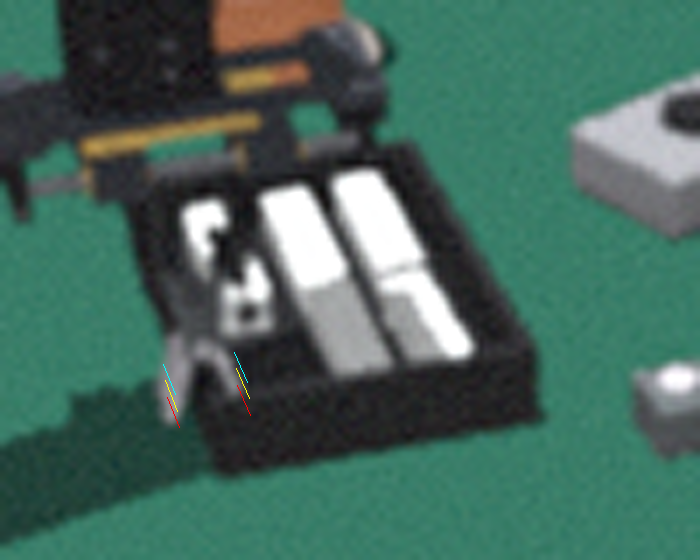

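The jaw tips are about 6–10 mm above the bench, which is deep enough. Releasing.

Request:
carry_out(increments="0.45 0 0 0 0 0 0; 0.55 0 0 0 0 0 0; 0.65 0 0 0 0 0 0; 0.75 0 0 0 0 0 0; 0.9 0 0 0 0 0 0; 1 0 0 0 0 0 0; 1 0 0 0 0 0 0; 1 0 0 0 0 0 0; 1 0 0 0 0 0 0")

```text
time_s: 71.75
tool_pos: [0.4684, 0.2223, 0.1454]
tool_rot: [179.6, -0.3, 95.7]
force: [0.3, 0.2, -0.2]
grip_width: 0.0865
```

Run:
```python
from h import *
p=read_camera("wrist"); cv2.imwrite("pics/w28.png",p["img"]); print(get_obs()["tool_pos"])
p=read_camera('side');q=p['img'];z=cv2.resize(q[130:210,205:305],None,fx=7,fy=7,interpolation=cv2.INTER_CUBIC)
cv2.imwrite('pics/s28.png',z)
```

```text
[0.46833919 0.22223017 0.1453797 ]
```

View pics/w28.png

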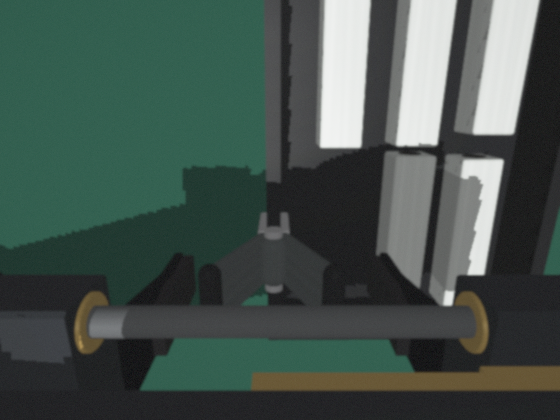

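View pics/s28.png

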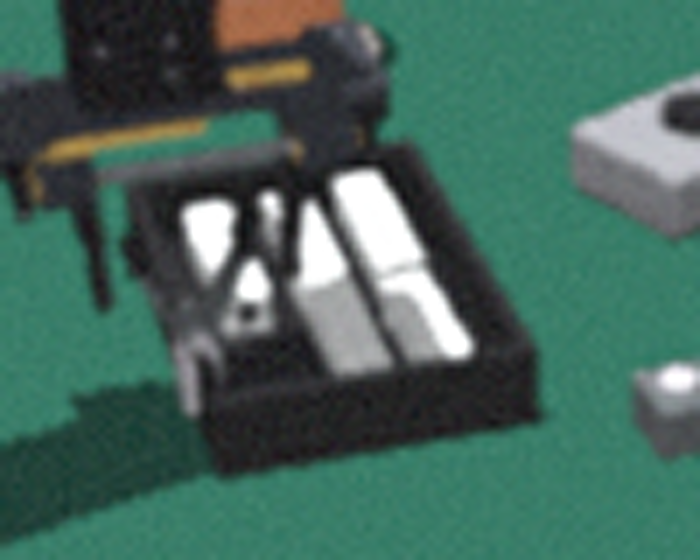

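Clipped. I'll back straight up and check it from above and the side.

Request:
carry_out(increments="1 0 0 -0.02 0 0 0; 1 0 0 -0.04 0 0 0; 1 0 0 -0.05 0 0 0; 1 -0.03 0 -0.05 0 0 0; 1 -0.04 0 -0.03 0 0 0; 1 -0.04 0 0 0 0 0; 1 0 0 0 0 0 0; 1 0 0 0 0 0 0; 1 0 0 0 0 0 0")

```text
time_s: 72.97
tool_pos: [0.478, 0.1099, 0.341]
tool_rot: [179.6, -0.3, 95.8]
force: [-0.6, 0.7, -0.2]
grip_width: 0.0871
```

```bash
python3 - <<'E'
from h import *
p=read_camera("wrist"); cv2.imwrite("pics/w29.png",p["img"]); print(get_obs()["tool_pos"],get_obs()["time_s"])
p=read_camera('side');q=p['img'];z=cv2.resize(q[130:210,205:305],None,fx=7,fy=7,interpolation=cv2.INTER_CUBIC)
a=np.radians(5.9);e=np.array([np.cos(a),np.sin(a)]);f=np.array([-e[1],e[0]]);c=np.array([.4672,.2219])
for zz,col in((0.01,(0,0,255)),(.02,(0,255,255)),(.035,(255,255,0))):
    P=np.array([[*(c-.008*e+h*.015*f),zz] for h in(-1,1)])
    cv2.polylines(z,[np.round((proj(p,P)-[205,130]+.5)*7).astype(np.int32)],False,col,1)
cv2.imwrite('pics/s29.png',z); cv2.imwrite('pics/s29f.png',q)
p=read_camera('top');cv2.imwrite('pics/t29.png',p["img"])
E
python3 survey.py
```

```text
[0.47788384 0.11019383 0.34090816] 73.025
73.175
[332. 175.] 464 thick [ 0.8937  0.632  -0.2354  7.0444] | 2nd right 0.772 [ 36. 103.]
[266. 180.] 386 long [ 0.9279  0.6236 -0.0463  4.5531] | 2nd right 0.78 [ 24. 127.]
[121. 198.] 270 short [  0.7957   0.5795   0.3585 -84.107 ] | 2nd right 0.707 [26. 98.]
[122. 214.] 219 short [  0.7228   0.5365   0.3555 -85.2605] | 2nd long 0.61 [26. 64.]
[335. 233.] 265 short [ 0.8956  0.47   -0.2369  1.2113] | 2nd right 0.729 [26. 79.]
[125. 229.] 256 short [  0.8439   0.4926   0.347  -84.6727] | 2nd right 0.672 [26. 75.]
[389. 250.] 280 short [ 0.8542  0.4184 -0.3867 -1.1542] | 2nd right 0.708 [25. 80.]
```

View pics/w29.png

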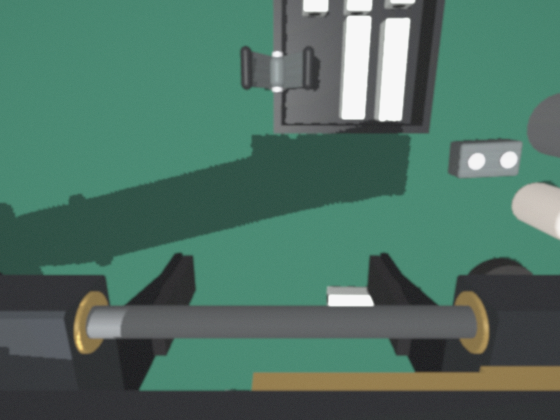

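View pics/s29.png

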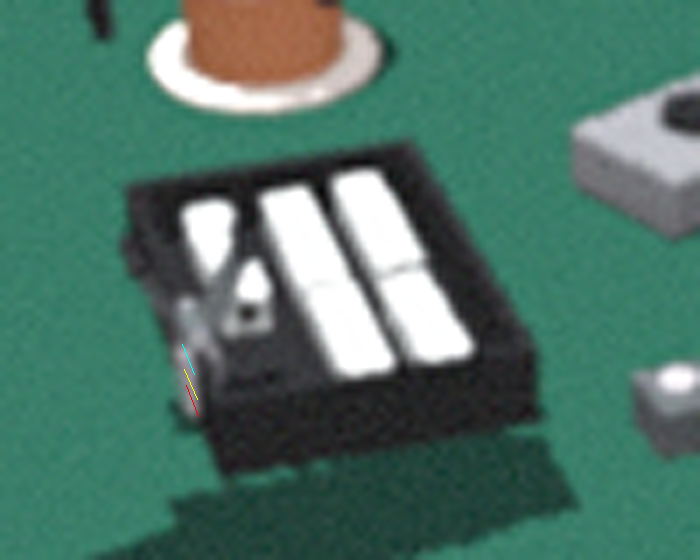

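View pics/t29.png

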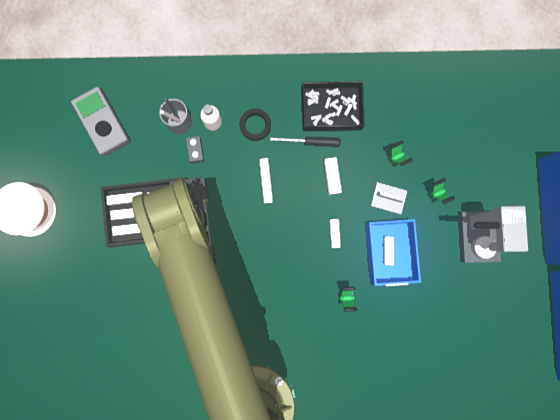

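View pics/s29f.png

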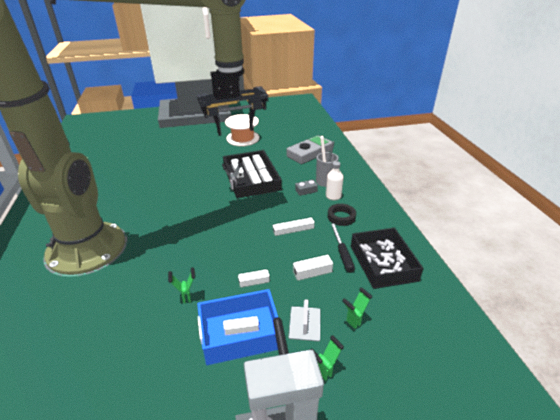

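The final views show the clip upright over the near wall, its outer jaw reaching about 30 mm down. All five spacers lie flat, the stray is in the bin and everything else is in place.

```bash
python3 -c "
from cell import *
print(sign_off(), get_obs()['time_s'])"
```

```text
the job is handed in; nothing more can be done
the job is handed in; nothing more can be done
```

The kit is made up and handed in at about 73 s of the 208 s allowed. No verdict was reported.

- **Returns bin:** the one wrong spacer left in the tray, a 78 mm short, is lying in the blue bin.
- **Tray:** all five right spacers lie flat in it. The 78 mm, 125 mm and 34 mm thick spacers and the other bench things looked unmoved in the last top and side views.
- **Clip:** it is upright over the tray's wall nearest the robot, with the jaw tips about 30 mm below the rim, judged from the side view.

**One correction:** I first took the clip off its stand while one spacer still had an end propped on the tray's end wall. I noticed before clipping and put the clip back on its stand. I then re-laid the spacer, checked all five against projected flat outlines, and took the clip again. So the clip left its stand once before the tray was right.

**Last checks:** none failed. In the final top view the arm hid the near half of the tray, so I confirmed that part from the wrist and side cameras.

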